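# Set the indexed length stop with a setting plate

### The arm

A 7-joint arm with a two-finger parallel gripper is mounted at the origin on a cart in front of the work surface, level with it; the furniture and walls round the work are solid. World frame = base frame: x ahead of the robot, y to its left, z up, the work surface at z = 0. Lengths are in m, angles in rad, forces in N, time in s.
With the tool pointing down it reaches from about 0.4 to 0.85 m from the base axis. Payload 10.4 kg.
Tool frame: the origin (TCP) lies midway between the tips of the shut fingers; the grasp point (between the pads) lies 19 mm behind it; z points along the fingers, y is the direction in which the jaws open and shut (so a half turn about z gives the same grasp; the last joint's range is limited). The gripper opens to 85 mm and grips with 20 to 120 N. Pads are 22 mm wide; open, the fingers measure 114 mm over their backs; the gripper's body (76 mm by 85 mm) begins 54 mm behind the grasp point. The pads swing forward as they close: fully open they stand 13 mm farther back than shut.
Start: joints at [-1.194, 0.332, -0.065, 1.46, 0.022, 1.35, -0.088], TCP at [0.243, 0.576, 0.231] pointing down, gripper open.
Joint ranges: [-2.6, 2.6], [-0.5, 2.12], [-1.47, 1.34], [0.16, 2.42], [-1.27, 4.41], [0.06, 2.06], [-2.6, 2.6]. Speed limits (rad/s): [2.22, 2.22, 2.79, 2.79, 3.14, 3.14, 3.14].

### API

Orientations are given as a unit quaternion [x, y, z, w].
In Python, from workcell import get_obs, camera, calibration, hand_in gives the robot as it stands.
- The arm moves only by the shell command python3 -m handwheel 'ROWS' [FORCE]. ROWS is JSON, a list of rows, each an object with "jaw": the finger opening in mm, from 0 to 85.4; "delta_pos": the shift along the tool's x, y, z scaled (see below), a list of three; "turn": the turn about the tool's z scaled (see below). In form: [{"jaw": jaw, "delta_pos": [tx, ty, tz], "turn": turn}, ...]. A call has 1 to 10 rows; each row is the pose to reach, as a shift and turn from the pose commanded when the call began, along the tool's axes at that moment, turning the shorter way round; what a row does not reach only later rows make up. The controller multiplies each number of a shift by 1 m and each number of a turn by pi rad. A row lasts 1/12 s, in which the tool goes at most 41.7 mm and 7.16 degrees, less where a joint would pass 70% of its speed; a pose out of reach is approached as far as the arm can. A call with a number of a shift or a turn outside -1 to 1 is refused whole. A call with a gripper value outside its range is refused whole. The fingers move at their own pace and stop on an object; FORCE is the grip in N (left out, the last holds). Time passes only in rows, so rows that repeat a pose let the fingers close. It gives the time, the measured TCP pose, the force and the opening at its end, in the units of the state.
- get_obs(): the state, without advancing time (a new reading comes with each control period).
- camera(name): name is "scene" or "top"; returns the picture (480x640x3 uint8, red, green, blue); there is no depth.
- calibration(name): a dict with "mtx" (3x3 intrinsics, pixels), "rvec" (rotation vector, rad) and "tvec" (3), from world to camera coordinates, as OpenCV has them. Camera axes: x right, y down, z forward; pixel columns grow to the right and rows downward; lengths in m; the calibration is good to about 2 mm. A picture is of the moment at which its call begins. calibration takes no time and is no camera call.
- hand_in(): hands the job in, once; it reports no verdict.
The state is a dict: "clock": time; "joint_pos": joint angles; "joint_velocities": joint speeds; "tau": joint torques, N m; "position": TCP position; "ee_rot": TCP orientation; "ft_force": force on the tool from outside, world axes, zero at the start; "torque": the same for the moment, N m; "grip_width": opening from 0.0 (shut) to 1.0 (fully open).
Only numpy, scipy, OpenCV 4.12 (cv2) and the standard library are available. Lean on these libraries where they do the work, as an engineer would, in place of code of your own. Each camera call takes 0.05 s, during which the arm holds its last target.

### The job

Set the length jig for the next job. Draw the setting plate out of the rack's front slot (the slot nearest the robot) and stand it on edge in the jig's channel, with its end up against the fixed fence; then lift the sliding stop out of its notch, shift it along its rail and drop it fully into the notch that closes it up behind the plate. Keep the stop straddling its rail all the while, and leave the other two plates standing in the rack.

Things in the scene. Friction and masses are not known exactly. Their poses are not given: they have to be found in the camera images.
- jig: fixed length jig (turned up to 0.12 rad): aluminium base 100 (x, from -52 to +48) x 242 (y) x 10 mm; origin at the centre of its underside on the worktop, z up. Along y it carries the stop's notched rail in front (centre line x = -34 mm) and the plate channel behind (centre line x = +26 mm). The fence closes the channel's -y end
- jig_fence (a point): foot of the fence face, on the channel's centre line and floor (jig 26, -97, 10 mm); axes as the jig. The fence, a steel block 52 mm high, looks to +y. The channel runs from here along +y for 206 mm: 11 mm wide between walls whose flared tops are 23 mm above its floor
- jig_rail (a point): the notch where the stop starts: on the rail's centre line, level with the tooth tops (jig -34, +85, 46 mm); axes as the jig. This is the last notch; four more follow along -y, each 20 mm on (jig y = 65, 45, 25, 5 mm). Notches are 13 mm deep, 12 mm wide at the mouth, 7.5 mm at the foot; rail 20 mm wide. Blocks 16 mm higher close the rail's ends, 24 mm beyond the last and first notch
- stop_grip (a point): grip point of the loose sliding stop (dark steel, 0.25 kg): centre of its upright fin, 10 mm thick (x) x 40 mm long (y), 18 mm below the fin's top and 26 mm above its foot. Right below it a 6 mm thick tab sits in the notch: seated, this point is at the notch's y and at jig z = 80 mm. Lift 12 mm or more to clear the teeth; above 28 mm it leaves the rail. See stop_face
- stop_face (a point): centre of the stop face, over the channel, at the end of the arm of the sliding stop (60 mm in x and -22 mm in y from stop_grip, 31.5 mm below it). It looks along -y to the fence and meets the plate's end; the face is 28 mm wide and 27 mm high. The arm (8 mm high, 10 mm thick) runs 26 to 34 mm below stop_grip. In the right notch about 2 mm of play stays between face and plate
- weld_head_a: the fixed spot-welding head in the middle of the bench, an obstacle: 225 (x) x 184 (y) x 388 mm high, origin at the centre of its underside. Between the left of the bench and the jig, pass in front of it. A heap of parts 65 mm high lies between it and the jig; an upright tray 0.44 m high stands at the right edge of the bench
- rack: fixed grey plate rack (turned up to 0.15 rad), 116 (x) x 128 (y) mm; origin at the centre of its underside on the worktop, z up, x away from the robot. Three slots along y, 11 mm wide, at x = -40 (the front slot), 0 and +40 mm, each between two upright guides 92 mm long; slot floors z = 8, guide tops z = 41 mm. Plate tops stand at z = 88 mm; any plate may be in any slot. The lip of the bench hood hangs 0.45 m above the worktop over the rear of the rack
- plate_a_mid (a point): centre (half-way up) of the shortest setting plate: aluminium, 78 long (y) x 80 high (z) x 8 mm thick (x), 0.14 kg, a small hole low at each end. It starts on edge in one of the rack's slots. Its end against the fence, it asks for the stop's notch at jig y = +5 mm
- plate_b_mid (a point): centre (half-way up) of the middle setting plate: aluminium, 98 long (y) x 80 high (z) x 8 mm thick (x), 0.18 kg, a small hole low at each end. It starts on edge in one of the rack's slots. Its end against the fence, it asks for the stop's notch at jig y = +25 mm
- plate_c_mid (a point): centre (half-way up) of the longest setting plate: aluminium, 138 long (y) x 80 high (z) x 8 mm thick (x), 0.25 kg, a small hole low at each end. It starts on edge in one of the rack's slots. Its end against the fence, it asks for the stop's notch at jig y = +65 mm

How it is judged:
By the outcome, as a careful person would: the job done as asked, in the order asked, and still so for the second after the job is handed in, with the robot touching nothing.
It also fails if it takes over 54 s, if anything falls off the work surface, if the arm or the gripper's body presses on something with over 40 N, if the wrist force passes 120 N, or if a joint passes its speed limit or range.

## Working session

There is one attempt and no reset: what is moved stays moved. The work goes in short steps, Python scripts to look and compute and a shell command to move; the robot and the scene stay as the last step left them, time stands still between calls to the robot, and variables do not carry over. Pictures are saved under pics/ and viewed, and the job is handed in when it is done.

```bash
ls -la; mkdir -p pics; python3 - <<'E'
from workcell import get_obs,camera,calibration
import cv2
for n in("scene","top"):
    im=camera(n); cv2.imwrite(f"pics/{n}0.png",im[:,:,::-1])
    c=calibration(n); print(n,c)
print(get_obs())
E
```

```text
total 12
drwxr-xr-x  3 agent agent 4096 Dec  6 13:31 .
drwxr-xr-x 23 root  root  4096 Dec  6 13:31 ..
drwxr-xr-x  2 agent agent 4096 Dec  6 13:31 pics
scene {'mtx': array([[477.22997869,   0.        , 325.19552009],
       [  0.        , 477.22997869, 237.45282711],
       [  0.        ,   0.        ,   1.        ]]), 'rvec': array([ 2.06794679, -0.85630555,  0.46318359]), 'tvec': array([-0.50991297,  0.18160987,  0.70245503])}
top {'mtx': array([[484.78408881,   0.        , 315.22173727],
       [  0.        , 484.78408881, 238.63058702],
       [  0.        ,   0.        ,   1.        ]]), 'rvec': array([ 2.21043025, -2.15351342,  0.09868423]), 'tvec': array([-0.22171063,  0.52247749,  0.88665276])}
{'clock': 0.1, 'joint_pos': array([-1.19363058,  0.33278582, -0.06473625,  1.4608573 ,  0.02159081,
        1.34988428, -0.08849367]), 'joint_velocities': array([-0.00041693, -0.00087888,  0.00140915, -0.0035575 ,  0.0003604 ,
        0.00097892,  0.00118947]), 'tau': array([ 1.22185480e-03, -6.26745772e+01,  4.91111632e-02, -3.92435396e+01,
        1.63346983e-02,  6.80011624e-03, -4.80290214e-05]), 'position': array([0.24310222, 0.57542344, 0.23060986]), 'ee_rot': array([ 1.98526179e-01,  9.80095389e-01, -6.10735617e-04, -1.05780907e-04]), 'ft_force': array([ 0.17672275,  0.80595559, -0.89799876]), 'torque': array([-0.03727294,  0.03499172, -0.00388215]), 'grip_width': 0.9985021829118748}
```

View pics/scene0.png

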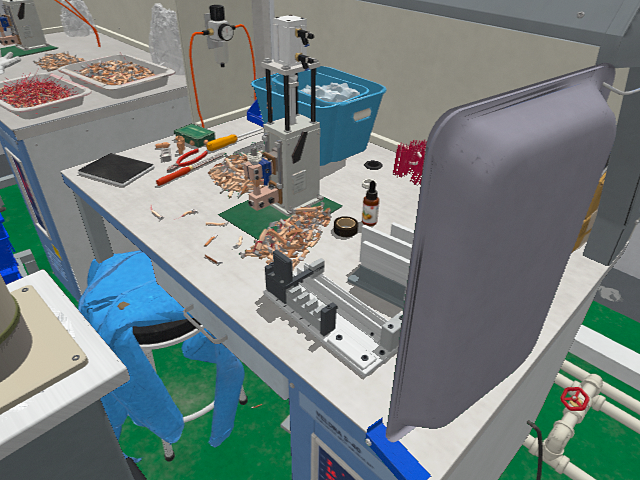

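View pics/top0.png

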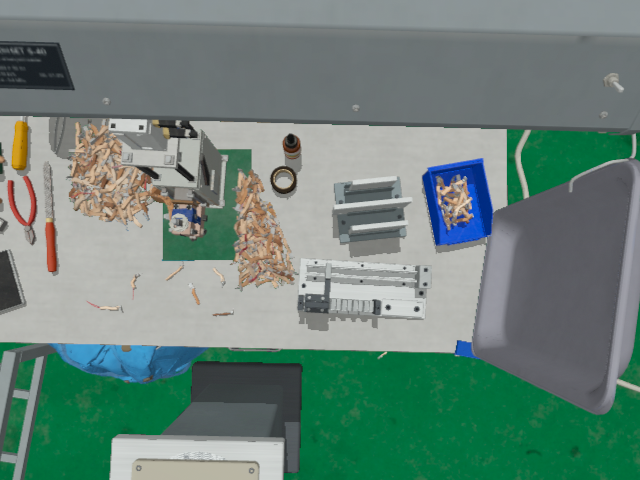

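The scene picture shows the jig (about 330,310) and the rack behind it, partly hidden by the tray. The top picture shows the rack at about (370,210), the jig at about (362,290) and the stop at its left end. Next I enlarge both.

```bash
cat > h.py <<'E'
import numpy as np, cv2
from workcell import get_obs,camera,calibration
from scipy.spatial.transform import Rotation as R
from scipy.optimize import least_squares
def proj(n,P):
    c=calibration(n); return cv2.projectPoints(np.asarray(P,float).reshape(-1,1,3),c["rvec"],c["tvec"],c["mtx"],None)[0].reshape(-1,2)
def back(n,uv,z):
    c=calibration(n); Rm=cv2.Rodrigues(c["rvec"])[0]; C=-Rm.T@c["tvec"]
    d=Rm.T@np.linalg.inv(c["mtx"])@np.array([uv[0],uv[1],1.]); return C+d*(z-C[2])/d[2]
def snap(n,tag):
    im=camera(n)[:,:,::-1]; cv2.imwrite(f"pics/{n}_{tag}.png",im); return im
def crop(im,x0,y0,w,h,s,name):
    o=cv2.resize(np.ascontiguousarray(im[y0:y0+h,x0:x0+w]),None,fx=s,fy=s,interpolation=cv2.INTER_CUBIC); 
    st=20
    for x in range((x0//st+1)*st,x0+w,st): cv2.putText(o,str(x),((x-x0)*s,10),0,.35,(0,0,255),1); cv2.line(o,((x-x0)*s,12),((x-x0)*s,18),(0,0,255),1)
    for y in range((y0//st+1)*st,y0+h,st): cv2.putText(o,str(y),(0,(y-y0)*s+4),0,.35,(0,0,255),1); cv2.line(o,(26,(y-y0)*s),(32,(y-y0)*s),(0,0,255),1)
    cv2.imwrite("pics/"+name,o)
def T(p,yaw,P):
    c,s=np.cos(yaw),np.sin(yaw); P=np.atleast_2d(np.asarray(P,float)); return np.c_[p[0]+c*P[:,0]-s*P[:,1],p[1]+s*P[:,0]+c*P[:,1],P[:,2]]
E
python3 - <<'E'
from h import *
t=cv2.imread("pics/top0.png"); s=cv2.imread("pics/scene0.png")
crop(t,285,170,155,155,5,"c1.png"); 
crop(s,250,210,160,170,5,"c2.png") if 0 else crop(s,250,215,160,118,5,"c2.png")
crop(t,285,250,155,80,5,"c1b.png");crop(t,320,165,100,85,7,"c1c.png")
for n in("top","scene"):
    c=calibration(n);Rm=cv2.Rodrigues(c["rvec"])[0];print(n,-Rm.T@c["tvec"], proj(n,[[0,0,0],[.243,.575,.23]]).round())
E
```

```text
top [ 0.45228206 -0.20261923  0.92880452] [[ 194.  524.]
 [-252.  416.]]
scene [ 0.01891752 -0.67899459  0.57012711] [[-21. 361.]
 [-20.  77.]]
```

View pics/c1b.png

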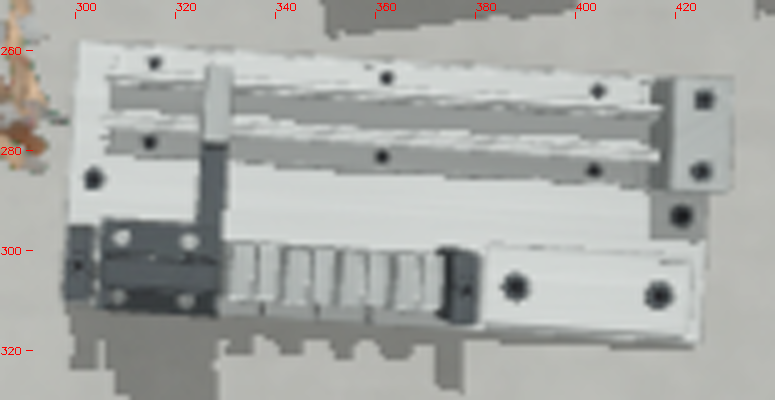

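View pics/c1c.png

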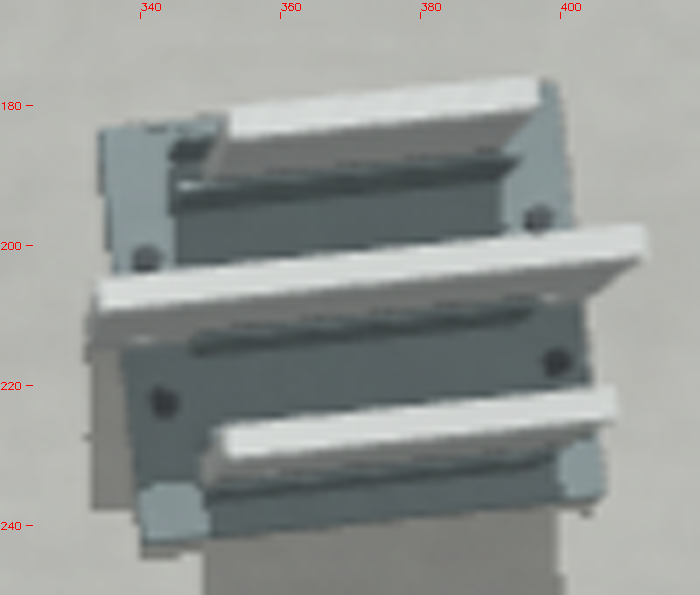

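View pics/c2.png

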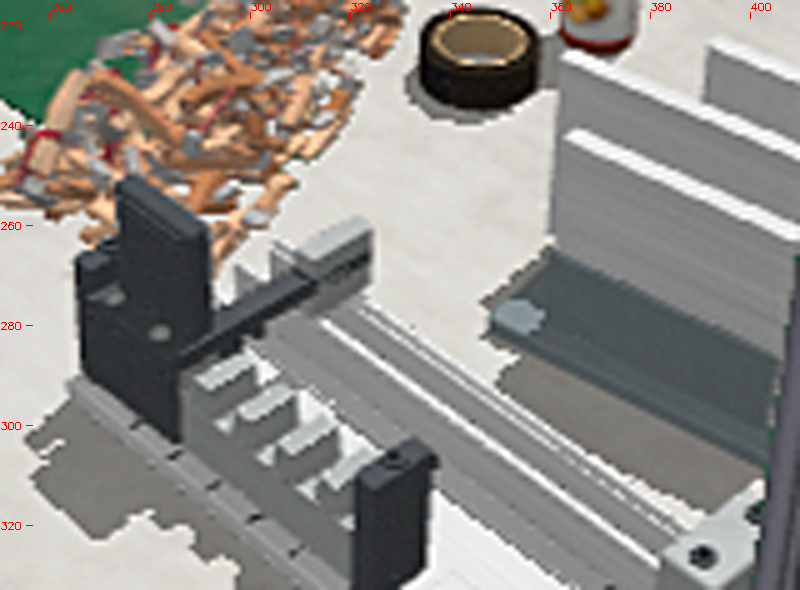

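The front plate's top edge is about 55 px long, so it is plate B (98 mm). The middle one is about 78 px (C) and the rear one about 44 px (A). Now I fit the poses of the rack and jig, first with sharper crops.

```bash
python3 - <<'E'
from h import *
t=cv2.imread("pics/top0.png"); s=cv2.imread("pics/scene0.png")
crop(s,260,245,90,70,8,"d1.png"); crop(s,310,300,95,75,8,"d2.png"); crop(t,295,252,75,70,8,"d3.png"); crop(t,365,255,75,70,8,"d4.png")
E
```

```text
(no output)
```

View pics/d1.png

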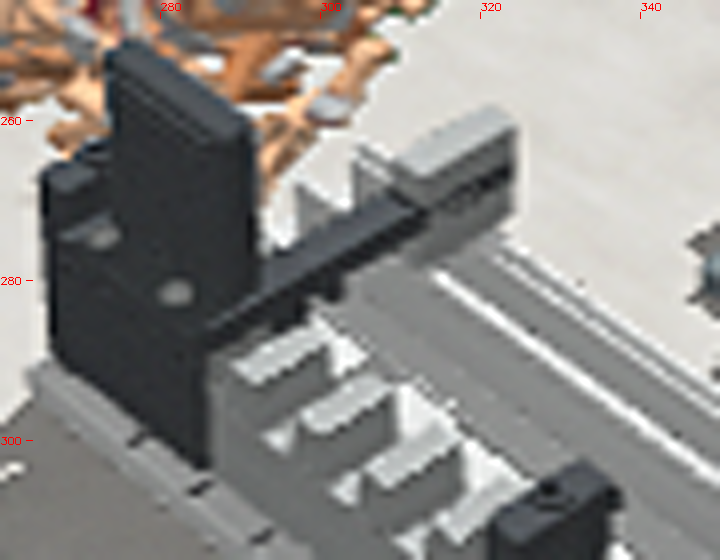

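View pics/d2.png

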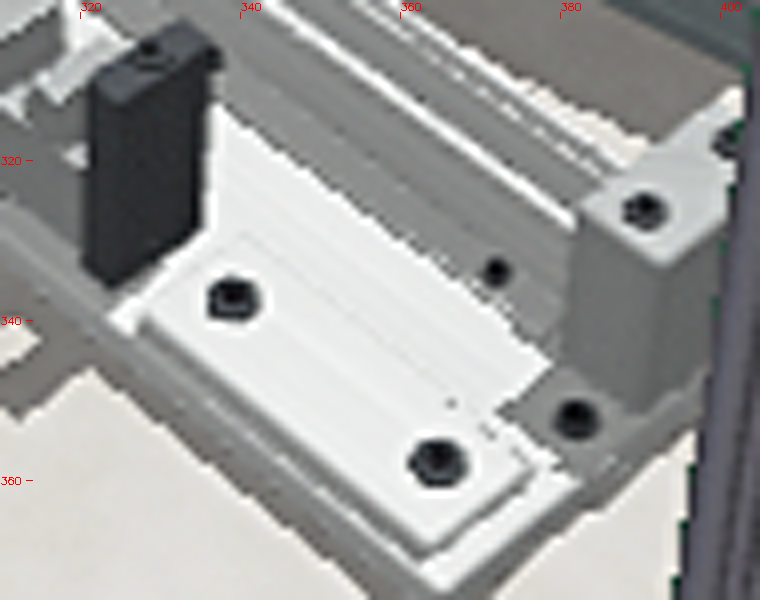

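View pics/d3.png

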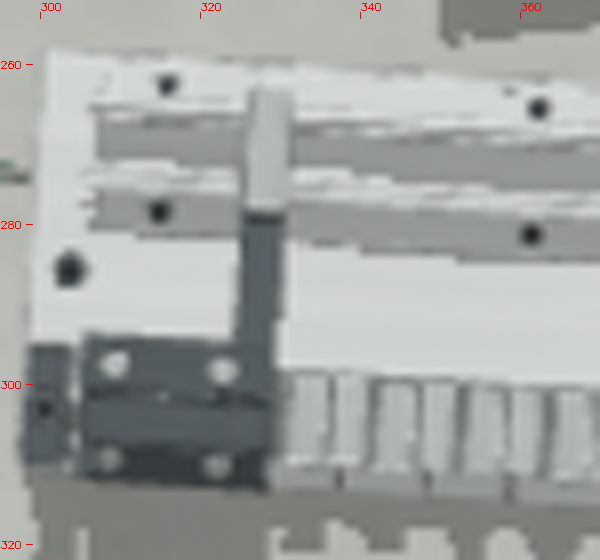

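View pics/d4.png

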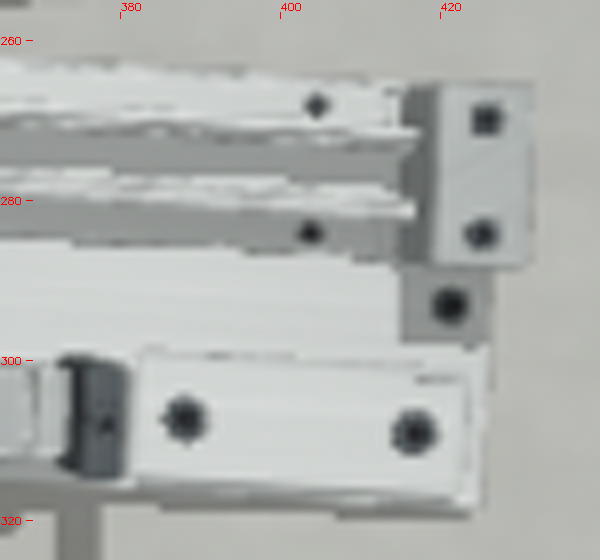

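```bash
cat > fit.py <<'E'
from h import *
J=[("top",(48,121,10),(300.9,258.3)),("top",(-52,-121,10),(425,317.5)),("top",(26,-97,62),(419.3,277)),("top",(26,-97,10),(415.3,276.7)),("top",(26,63,62),(331.2,270.7)),("top",(-34,85,98),(317,305)),
("scene",(-52,-121,10),(364.6,374)),("scene",(5,-97,62),(382.9,325.6)),("scene",(-44,55,46),(290.75,292)),("scene",(-44,35,46),(298.75,298)),("scene",(-44,15,46),(306.9,305.5)),("scene",(-39,65,98),(285.6,262.5)),("scene",(-29,65,98),(291.5,260.6)),("scene",(-39,105,98),(274,252.8))]
def run(L,x0,sel=("top","scene"),dz=0):
    L=[l for l in L if l[0] in sel]
    def f(q):
        r=[]
        for n,P,uv in L: r+=list(proj(n,T(q,q[2],np.array(P)/1e3))[0]-uv)
        return np.array(r)
    o=least_squares(f,x0,loss="soft_l1"); return o.x,f(o.x).reshape(-1,2)
for sel in(("top",),("scene",),("top","scene")):
    q,r=run(J,[.38,-.3,0],sel); print(sel,q.round(4)); print(r.round(1).tolist())
Rk=[]
for x,l,pts in((-40,98,[(351.1,226.1),(352.3,230.4),(407.6,220.4),(407.9,223.9)]),(0,138,[(334,205.7),(334.7,209),(412.3,197.6),(412.6,201)]),(40,78,[(352.9,180.7),(352.6,184.3),(396.9,176.1),(397.3,179.7)])):
    for s,uv in zip(((1,1),(-1,1),(1,-1),(-1,-1)),pts): Rk.append((x+4*s[0],s[1]*l/2,uv))
def f(q):
    r=[]
    for i,(x,y,uv) in enumerate(Rk): r+=list(proj("top",T(q,q[2],[x/1e3,y/1e3+q[3+i//4],.088]))[0]-uv)
    return np.array(r)
o=least_squares(f,[.55,-.3,0,0,0,0],loss="soft_l1") 
A=np.c_[1]
print("rack (x,y,yaw, offs)",o.x.round(4)); print(f(o.x).reshape(-1,2).round(1).tolist())
for i,x in enumerate((-.04,0,.04)): print(T(o.x,o.x[2],[x,o.x[3+i],.048]).round(4))
E
python3 fit.py
```

```text
('top',) [ 0.4396 -0.2998 -0.0351]
[[-0.7, -0.4], [0.3, 1.4], [1.3, -0.6], [-0.9, -0.2], [-0.0, 0.2], [0.1, 0.1]]
('scene',) [ 0.4357 -0.305  -0.0506]
[[0.3, 2.3], [-0.6, -3.5], [-0.3, 0.2], [-0.3, 0.7], [-0.2, -0.2], [2.5, 0.4], [1.6, -0.3], [-1.5, -1.7]]
('top', 'scene') [ 0.4382 -0.3016 -0.032 ]
[[0.1, 0.5], [1.4, 1.9], [2.3, -0.0], [0.0, 0.4], [0.9, 1.1], [1.2, 1.0], [1.2, -0.5], [-0.5, -6.2], [-0.7, -1.0], [-0.5, -0.7], [-0.3, -1.7], [2.0, -0.7], [1.0, -1.5], [-2.4, -2.5]]Traceback (most recent call last):
  File "fit.py", line 20, in <module>
    o=least_squares(f,[.55,-.3,0,0,0,0],loss="soft_l1")
    return func(*args, **kwargs)
    result = trf(vector_fun.fun, vector_fun.jac, x0, f0, J0, lb, ub, ftol, xtol,
                 gtol, max_nfev, x_scale, loss_function, tr_solver,
                 tr_options.copy(), verbose, callback=callback_wrapped)
    return trf_no_bounds(
        fun, jac, x0, f0, J0, ftol, xtol, gtol, max_nfev, x_scale,
        loss_function, tr_solver, tr_options, verbose, callback=callback)
    J = jac(x)
    self._update_jac()
    ~~~~~~~~~~~~~~~~^^
    sel
[... 730 characters left out ...]
, **self.kwargs))
                      ~~~~~~~~^^^^^^^^^^^^^^^^^^^^^^^^^^^^^^
    return np.atleast_1d(self.fun(x))
                         ~~~~~~~~^^^
    return self.f(x, *self.args, **self.kwargs)
           ~~~~~~^^^^^^^^^^^^^^^^^^^^^^^^^^^^^^
  File "fit.py", line 18, in f
    for i,(x,y,uv) in enumerate(Rk): r+=list(proj("top",T(q,q[2],[x/1e3,y/1e3+q[3+i//4],.088]))[0]-uv)
                                             ~~~~^^^^^^^^^^^^^^^^^^^^^^^^^^^^^^^^^^^^^^^^^^^^^^
  File "h.py", line 6, in proj
    c=calibration(n); return cv2.projectPoints(np.asarray(P,float).reshape(-1,1,3),c["rvec"],c["tvec"],c["mtx"],None)[0].reshape(-1,2)
ValueError: time passes only in moves, steps and waits
```

```bash
python3 - <<'E'
s=open('h.py').read()
s=s.replace("from workcell import get_obs,camera,calibration","from workcell import get_obs,camera,calibration as _cal\n_C={}\ndef calibration(n):\n    if n not in _C: _C[n]=_cal(n)\n    return _C[n]")
open('h.py','w').write(s)
s=open('fit.py').read()
s=s.replace("(26,-97,62)","(26,-97,52)").replace("(5,-97,62)","(5,-97,52)").replace("    return np.array(r)\no=","    return np.array(r+[q[3]*1e2,q[4]*1e2,q[5]*1e2])\no=").replace("f(o.x).reshape","f(o.x)[:-3].reshape")
open('fit.py','w').write(s)
E
python3 fit.py
```

```text
Traceback (most recent call last):
  File "fit.py", line 12, in <module>
    q,r=run(J,[.38,-.3,0],sel); print(sel,q.round(4)); print(r.round(1).tolist())
        ~~~^^^^^^^^^^^^^^^^^^^
  File "fit.py", line 10, in run
    o=least_squares(f,x0,loss="soft_l1"); return o.x,f(o.x)[:-3].reshape(-1,2)
                                                     ~~~~~~~~~~~~~~~~~~~^^^^^^
ValueError: cannot reshape array of size 9 into shape (2)
```

```bash
sed -i 's/return o.x,f(o.x)\[:-3\]/return o.x,f(o.x)/' fit.py; python3 fit.py
```

```text
('top',) [ 0.4396 -0.3001 -0.0355]
[[-0.6, -0.4], [0.5, 1.4], [0.2, -0.6], [-0.7, -0.1], [0.1, 0.2], [0.2, 0.0]]
('scene',) [ 0.4366 -0.3037 -0.0335]
[[1.5, 1.0], [-0.8, -0.0], [-0.6, 0.1], [-0.4, 0.4], [-0.1, -0.5], [2.1, 0.3], [1.1, -0.5], [-2.2, -1.6]]
('top', 'scene') [ 0.4383 -0.3017 -0.0311]
[[0.2, 0.5], [1.5, 1.8], [1.1, -0.1], [0.1, 0.3], [1.0, 1.1], [1.3, 1.0], [1.4, -0.5], [-1.0, -1.4], [-0.6, -0.9], [-0.4, -0.6], [-0.2, -1.7], [2.1, -0.7], [1.0, -1.5], [-2.3, -2.5]]
rack (x,y,yaw, offs) [ 0.5884 -0.3127  0.1322 -0.0017  0.0047 -0.0026]
[[0.5, -0.1], [-0.1, 0.1], [-0.3, -0.3], [-0.0, 0.7], [0.1, -0.7], [-0.1, 0.5], [-0.1, -0.8], [0.1, 0.3], [-0.2, -0.4], [0.6, 0.5], [-0.2, -0.3], [-0.1, 0.5]]
[[ 0.549  -0.3197  0.048 ]]
[[ 0.5878 -0.3081  0.048 ]]
[[ 0.6284 -0.3101  0.048 ]]
```

```bash
cat > ov.py <<'E'
from h import *
import sys
def overlay(im,n,q,name,x0,y0,w,h,s,dy=0):
    o=cv2.resize(np.ascontiguousarray(im[y0:y0+h,x0:x0+w]),None,fx=s,fy=s,interpolation=cv2.INTER_CUBIC)
    def L(a,b,c):
        p=(proj(n,T(q,q[2],np.array([a,b])/1e3))-[x0-.5,y0-.5])*s
        cv2.line(o,tuple(int(v) for v in p[0]),tuple(int(v) for v in p[1]),c,1)
    def box(z,xa,xb,ya,yb,c):
        P=[(xa,ya,z),(xb,ya,z),(xb,yb,z),(xa,yb,z)]
        for i in range(4): L(P[i],P[(i+1)%4],c)
    box(10,-52,48,-121,121,(0,0,255))
    box(10,20.5,31.5,-97,109,(255,0,0))
    box(33,20.5,31.5,-97,109,(0,200,255))
    for y in(55,35,15): box(46,-44,-24,y-4,y+4,(0,200,0))
    box(98,-39,-29,65,105,(255,0,255)); box(62,12,40,63,63,(255,0,255)); box(52,5,47,-97,-97,(0,0,255))
    cv2.imwrite("pics/"+name,o)
if __name__=="__main__":
    overlay(cv2.imread("pics/top0.png"),"top",[.4396,-.3001,-.0355],"o1.png",290,250,145,75,5)
    overlay(cv2.imread("pics/scene0.png"),"scene",[.4366,-.3037,-.0335],"o2.png",255,235,155,145,5) if 0 else overlay(cv2.imread("pics/scene0.png"),"scene",[.4366,-.3037,-.0335],"o2.png",255,240,155,115,5)
E
python3 ov.py
```

```text
(no output)
```

View pics/o1.png

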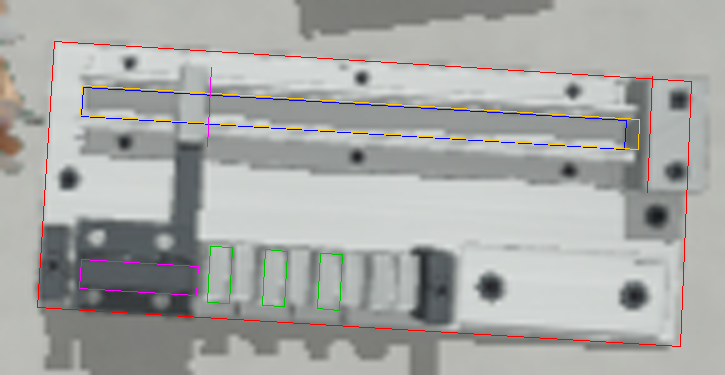

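View pics/o2.png

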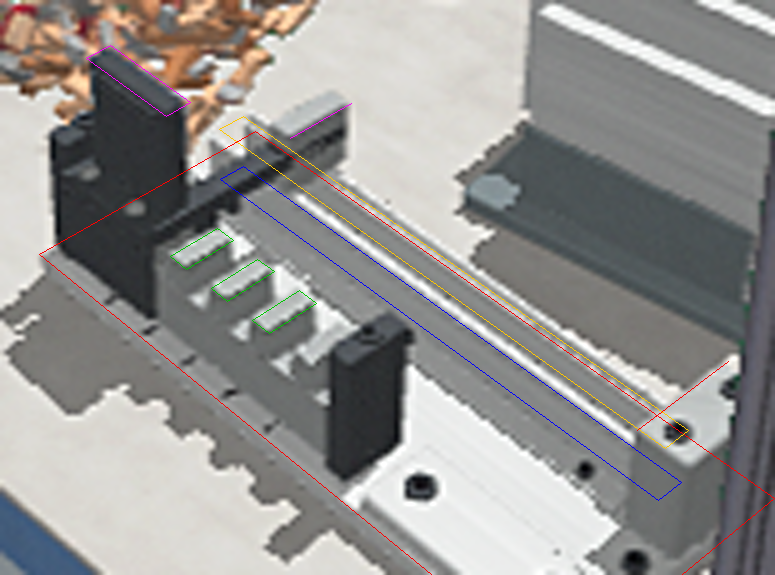

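```bash
python3 - <<'E'
from h import *
q=[.5884,-.3127,.1322]
print(proj("scene",T(q,q[2],[[-.044,.0473,.088],[-.036,.0473,.088],[-.044,.0473,.008],[-.044,-.03,.088]])).round(1))
for n,z in(("top",.388),("top",.2),("top",0.1)):
    for uv in((185,238),(165,150),(222,200),(185,205),(224,180)): print(z,uv,back(n,uv,z).round(3))
s=cv2.imread("pics/scene0.png"); crop(s,350,215,75,75,8,"e1.png")
c=s[60:260,200:400]; cv2.imwrite("pics/e2.png",cv2.resize(c,None,fx=3,fy=3))
t=cv2.imread("pics/top0.png"); cv2.imwrite("pics/e3.png",cv2.resize(t[100:270,60:300],None,fx=3,fy=3))
E
```

```text
[[361.9 240.7]
 [364.4 238.5]
 [359.  276.4]
 [401.5 258.2]]
0.388 (185, 238) [ 0.494 -0.06   0.388]
0.388 (165, 150) [ 0.594 -0.033  0.388]
0.388 (222, 200) [ 0.538 -0.1    0.388]
0.388 (185, 205) [ 0.532 -0.059  0.388]
0.388 (224, 180) [ 0.561 -0.101  0.388]
0.2 (185, 238) [ 0.509 -0.011  0.2  ]
0.2 (165, 150) [0.643 0.026 0.2  ]
0.2 (222, 200) [ 0.568 -0.064  0.2  ]
0.2 (185, 205) [ 0.559 -0.009  0.2  ]
0.2 (224, 180) [ 0.599 -0.066  0.2  ]
0.1 (185, 238) [0.517 0.015 0.1  ]
0.1 (165, 150) [0.669 0.057 0.1  ]
0.1 (222, 200) [ 0.584 -0.045  0.1  ]
0.1 (185, 205) [0.574 0.018 0.1  ]
0.1 (224, 180) [ 0.619 -0.047  0.1  ]
```

View pics/e1.png

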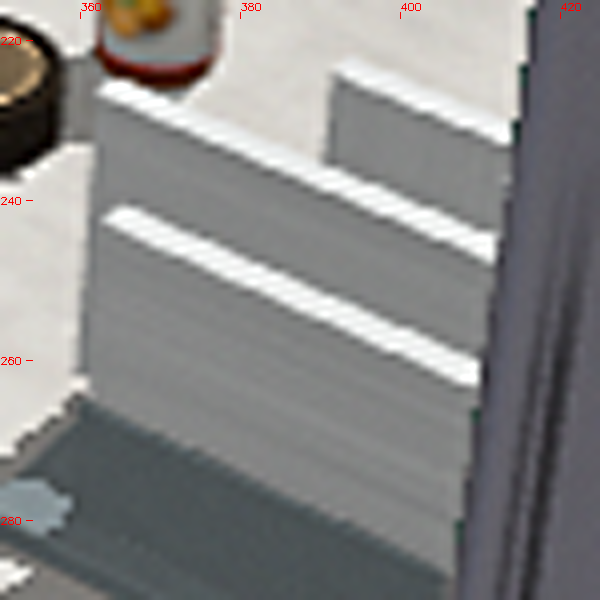

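View pics/e3.png

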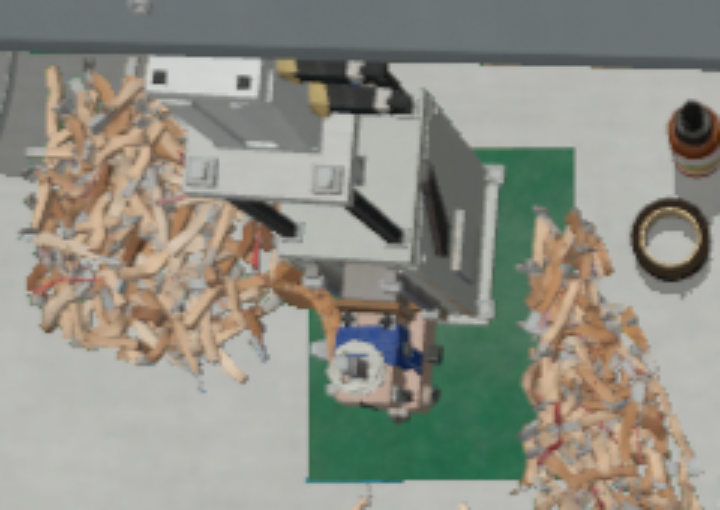

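The scene view shows plate B's left top corner at (362.8,242), which is about 1 px from the prediction. I use the mean of both cameras: plate B at about (0.5475, -0.321), jig at about (0.438, -0.302, yaw -0.034). Next is a helper that works out the shifts.

```bash
cat > go.py <<'E'
from h import *
import sys
# usage: go.py x y z heading_deg(of tool y) ... multiple waypoints ; from current measured pose, optional env CMD
o=get_obs(); p=o["position"]; Rm=R.from_quat(o["ee_rot"]).as_matrix()
hd=np.degrees(np.arctan2(Rm[1,1],Rm[0,1]))
print("t",round(float(o["clock"]),2),"p",p.round(4),"head",hd.round(2),"f",o["ft_force"].round(1),"grip",round(float(o["grip_width"])*85.4,1),"tz",Rm[:,2].round(3),"j",o["joint_pos"].round(2))
a=[float(v) for v in sys.argv[1:]]
for i in range(0,len(a),4):
    d=np.array(a[i:i+3])-p; t=-((a[i+3]-hd+90)%180-90)
    print(a[i:i+4],"dp",(Rm.T@d).round(4),"turn",round(t/180,4),"dist",np.linalg.norm(d).round(3))
E
python3 go.py .36 .33 .23 40 .40 .05 .23 10 .40 -.12 .23 7.6
```

```text
t 0.1 p [0.2431 0.5754 0.2306] head 67.1 f [ 0.2  0.8 -0.9] grip 85.3 tz [-0.    -0.001 -1.   ] j [-1.19  0.33 -0.06  1.46  0.02  1.35 -0.09]
[0.36, 0.33, 0.23, 40.0] dp [-0.2032 -0.1806  0.0008] turn 0.1505 dist 0.272
[0.4, 0.05, 0.23, 10.0] dp [-0.349  -0.4229  0.0011] turn 0.3172 dist 0.548
[0.4, -0.12, 0.23, 7.6] dp [-0.4152 -0.5795  0.0013] turn 0.3305 dist 0.713
```

```bash
python3 -m handwheel '[{"jaw":85,"delta_pos":[-0.203,-0.181,0],"turn":0.15},{"jaw":60,"delta_pos":[-0.203,-0.181,0],"turn":0.15},{"jaw":40,"delta_pos":[-0.203,-0.181,0],"turn":0.15},{"jaw":34,"delta_pos":[-0.203,-0.181,0],"turn":0.15},{"jaw":34,"delta_pos":[-0.203,-0.181,0],"turn":0.15},{"jaw":34,"delta_pos":[-0.203,-0.181,0],"turn":0.15},{"jaw":34,"delta_pos":[-0.203,-0.181,0],"turn":0.15}]'; python3 go.py .40 .05 .23 7.6 .40 -.12 .23 7.6
```

```text
clock: 0.68
position: [0.3619, 0.3253, 0.2312]
ee_rot: [0.424, 0.906, -0.0, 0.0]
ft_force: [0.2, 0.6, -1.2]
grip_width: 0.399
t 0.68 p [0.3619 0.3253 0.2312] head 39.83 f [ 0.2  0.6 -1.2] grip 34.1 tz [ 0.    -0.001 -1.   ] j [-0.96  0.02  0.14  1.82 -0.    1.3  -0.13]
[0.4, 0.05, 0.23, 7.6] dp [-0.2358 -0.147   0.0015] turn 0.179 dist 0.278
[0.4, -0.12, 0.23, 7.6] dp [-0.3664 -0.2559  0.0016] turn 0.179 dist 0.447
```

```bash
python3 -m handwheel '[{"jaw":34,"delta_pos":[-0.234,-0.145,0.0],"turn":0.18},{"jaw":34,"delta_pos":[-0.234,-0.145,0.0],"turn":0.18},{"jaw":34,"delta_pos":[-0.234,-0.145,0.0],"turn":0.18},{"jaw":34,"delta_pos":[-0.234,-0.145,0.0],"turn":0.18},{"jaw":34,"delta_pos":[-0.234,-0.145,0.0],"turn":0.18},{"jaw":34,"delta_pos":[-0.234,-0.145,0.0],"turn":0.18},{"jaw":34,"delta_pos":[-0.365,-0.254,0.0],"turn":0.18},{"jaw":34,"delta_pos":[-0.365,-0.254,0.0],"turn":0.18},{"jaw":34,"delta_pos":[-0.365,-0.254,0.0],"turn":0.18},{"jaw":34,"delta_pos":[-0.365,-0.254,0.0],"turn":0.18}]'; python3 go.py .40 -.12 .23 7.6 .5475 -.321 .18 7.6
```

```text
clock: 1.52
position: [0.3992, -0.0861, 0.2312]
ee_rot: [0.658, 0.753, 0.0, -0.0]
ft_force: [0.9, 0.5, 0.4]
grip_width: 0.402
t 1.52 p [ 0.3992 -0.0861  0.2312] head 7.69 f [0.9 0.5 0.4] grip 34.3 tz [ 0.     0.001 -1.   ] j [-0.59 -0.24  0.6   2.01  0.14  1.33  0.1 ]
[0.4, -0.12, 0.23, 7.6] dp [-0.0337 -0.0037  0.0012] turn 0.0005 dist 0.034
[0.5475, -0.321, 0.18, 7.6] dp [-0.2527  0.1155  0.051 ] turn 0.0005 dist 0.282
```

```bash
python3 -m handwheel '[{"jaw":32,"delta_pos":[-0.24,0.115,0.05],"turn":0},{"jaw":32,"delta_pos":[-0.24,0.115,0.05],"turn":0},{"jaw":32,"delta_pos":[-0.24,0.115,0.05],"turn":0},{"jaw":32,"delta_pos":[-0.24,0.115,0.05],"turn":0},{"jaw":32,"delta_pos":[-0.24,0.115,0.05],"turn":0},{"jaw":32,"delta_pos":[-0.24,0.115,0.05],"turn":0},{"jaw":32,"delta_pos":[-0.24,0.115,0.05],"turn":0},{"jaw":32,"delta_pos":[-0.24,0.115,0.05],"turn":0},{"jaw":32,"delta_pos":[-0.24,0.115,0.05],"turn":0}]'; python3 go.py .5475 -.321 .14 7.6; python3 - <<'E'
from h import *
t=snap("top","1"); s=snap("scene","1"); cv2.imwrite("pics/f.png",np.vstack([cv2.resize(t[150:350,270:470],None,fx=2,fy=2),cv2.resize(s[180:280,300:500],None,fx=2,fy=2)]))
E
```

```text
clock: 2.27
position: [0.5452, -0.3075, 0.1801]
ee_rot: [0.659, 0.752, -0.001, -0.001]
ft_force: [-1.0, 0.5, -0.3]
grip_width: 0.374
t 2.27 p [ 0.5452 -0.3075  0.1801] head 7.58 f [-1.   0.5 -0.3] grip 32.0 tz [-0.003 -0.001 -1.   ] j [-0.2   0.48  0.86  1.56 -0.37  1.28  0.85]
[0.5475, -0.321, 0.14, 7.6] dp [-0.0137  0.0006  0.0401] turn -0.0001 dist 0.042
```

View pics/top_1.png

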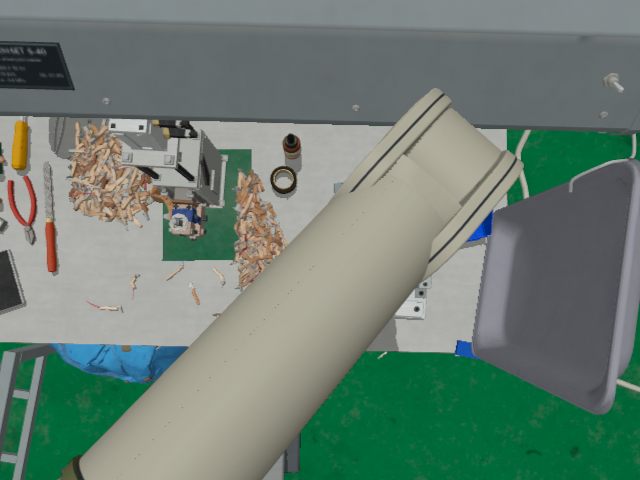

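View pics/scene_1.png

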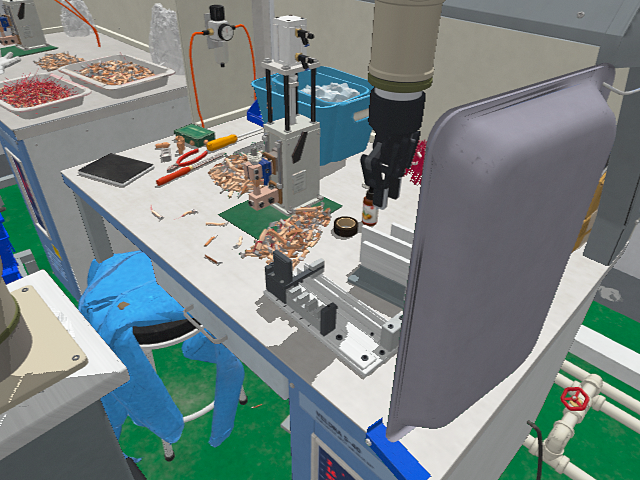

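The top view is blocked by the arm. The scene view shows the gripper at about (388,165), above the plates. I compare the fingertips with the projected TCP there.

```bash
python3 - <<'E'
from h import *
o=get_obs(); print(proj("scene",[o["position"]]))
s=cv2.imread("pics/scene_1.png"); crop(s,345,150,75,75,8,"f.png")
E
```

```text
[[385.31670417 200.0713501 ]]
```

View pics/f.png

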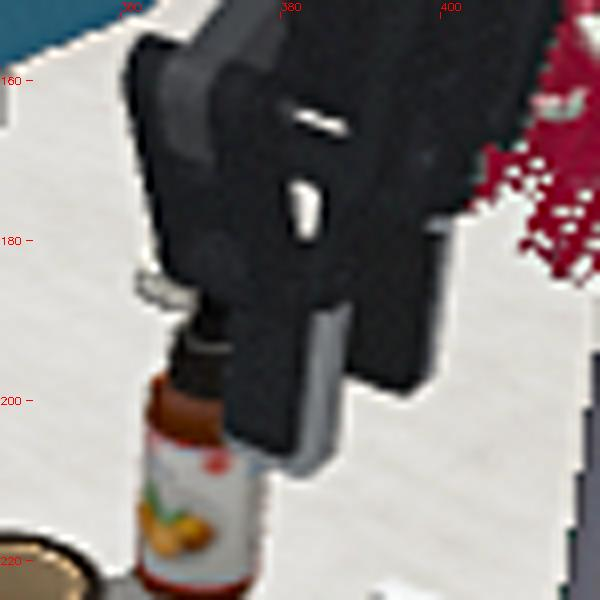

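```bash
python3 -m handwheel '[{"jaw":32,"delta_pos":[-0.013,0.0015,0.03],"turn":0},{"jaw":32,"delta_pos":[-0.013,0.0015,0.06],"turn":0},{"jaw":32,"delta_pos":[-0.013,0.0015,0.07],"turn":0},{"jaw":32,"delta_pos":[-0.013,0.0015,0.07],"turn":0}]'; python3 go.py .5475 -.321 .045 7.6; python3 - <<'E'
from h import *
s=snap("scene","2"); crop(s,340,185,90,75,8,"f.png")
E
```

```text
clock: 2.7
position: [0.5482, -0.3168, 0.1095]
ee_rot: [0.658, 0.753, 0.0, -0.002]
ft_force: [-0.4, -0.4, -0.1]
grip_width: 0.376
t 2.7 p [ 0.5482 -0.3168  0.1095] head 7.77 f [-0.4 -0.4 -0.1] grip 32.1 tz [-0.003  0.003 -1.   ] j [-0.15  0.56  0.82  1.61 -0.44  1.17  0.91]
[0.5475, -0.321, 0.045, 7.6] dp [-0.0043 -0.0011  0.0645] turn 0.001 dist 0.065
```

View pics/f.png

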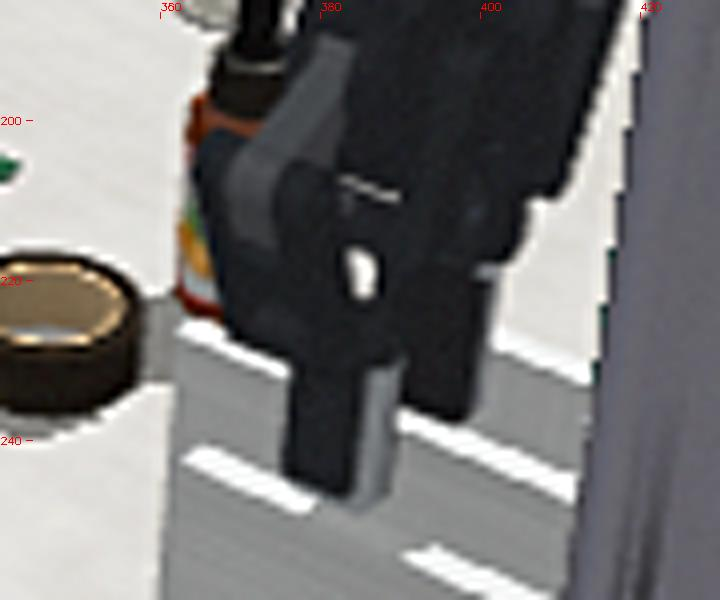

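```bash
python3 -m handwheel '[{"jaw":26,"delta_pos":[-0.004,-0.001,0],"turn":0},{"jaw":26,"delta_pos":[-0.004,-0.001,0],"turn":0},{"jaw":26,"delta_pos":[-0.004,-0.001,0.015],"turn":0},{"jaw":26,"delta_pos":[-0.004,-0.001,0.03],"turn":0},{"jaw":26,"delta_pos":[-0.004,-0.001,0.03],"turn":0}]'; python3 go.py .5475 -.321 .045 7.6; python3 - <<'E'
from h import *
s=snap("scene","3"); crop(s,340,185,90,75,8,"f.png")
E
```

```text
clock: 3.17
position: [0.5479, -0.3222, 0.0792]
ee_rot: [0.658, 0.753, -0.0, -0.001]
ft_force: [0.1, 1.1, -0.0]
grip_width: 0.306
t 3.17 p [ 0.5479 -0.3222  0.0792] head 7.71 f [ 0.1  1.1 -0. ] grip 26.2 tz [-0.002  0.002 -1.   ] j [-0.12  0.6   0.8   1.63 -0.46  1.12  0.93]
[0.5475, -0.321, 0.045, 7.6] dp [ 0.0012 -0.0002  0.0342] turn 0.0006 dist 0.034
```

View pics/f.png

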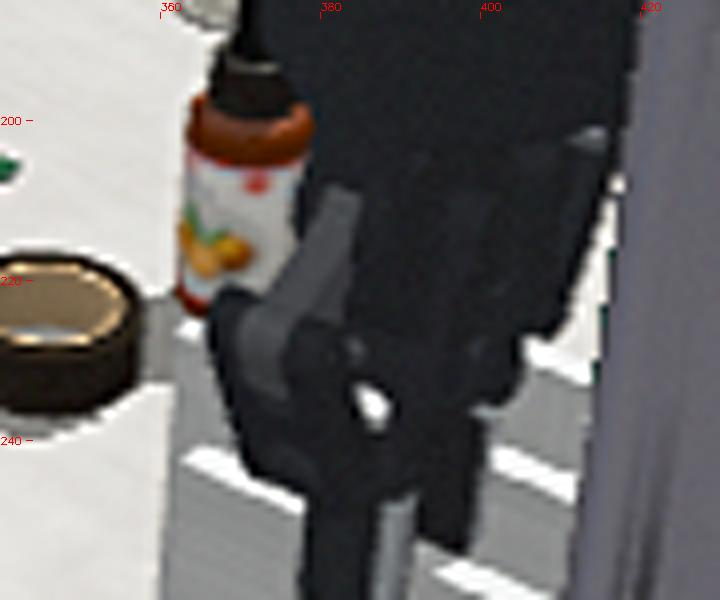

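```bash
python3 -m handwheel '[{"jaw":26,"delta_pos":[0.001,0,0.01],"turn":0},{"jaw":26,"delta_pos":[0.001,0,0.018],"turn":0},{"jaw":26,"delta_pos":[0.001,0,0.018],"turn":0}]'; python3 -m handwheel '[{"jaw":26,"delta_pos":[0,0,0.006],"turn":0},{"jaw":26,"delta_pos":[0,0,0.01],"turn":0},{"jaw":26,"delta_pos":[0,0,0.01],"turn":0}]'; python3 go.py .5475 -.321 .05 7.6;  python3 - <<'E'
from h import *
s=snap("scene","4"); crop(s,340,205,90,75,8,"f.png")
E
```

```text
clock: 3.47
position: [0.548, -0.3215, 0.0616]
ee_rot: [0.658, 0.753, -0.0, -0.001]
ft_force: [-1.0, 0.1, -0.1]
grip_width: 0.307
clock: 3.72
position: [0.5483, -0.322, 0.0524]
ee_rot: [0.658, 0.753, -0.0, -0.001]
ft_force: [-0.5, 0.2, 0.4]
grip_width: 0.307
t 3.72 p [ 0.5483 -0.322   0.0524] head 7.7 f [-0.5  0.2  0.4] grip 26.2 tz [-0.001  0.    -1.   ] j [-0.11  0.63  0.78  1.65 -0.49  1.07  0.94]
[0.5475, -0.321, 0.05, 7.6] dp [ 0.0011 -0.0007  0.0024] turn 0.0005 dist 0.003
```

View pics/f.png

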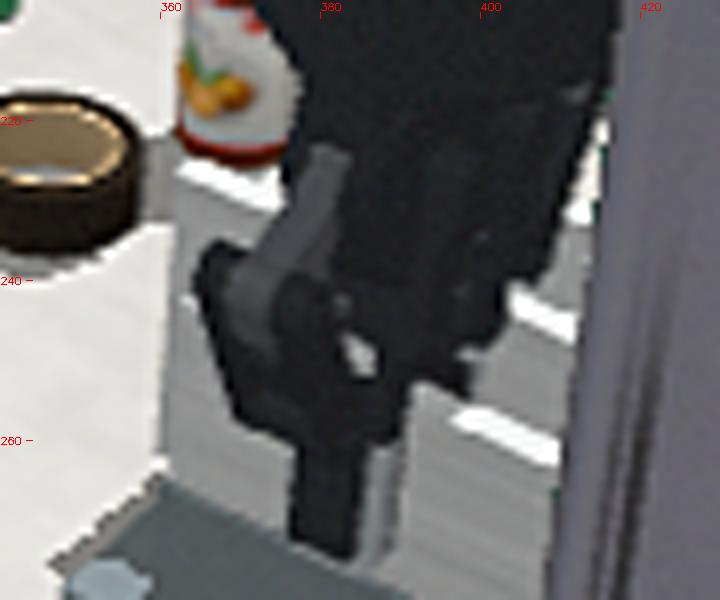

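```bash
python3 -m handwheel '[{"jaw":4,"delta_pos":[0,0,0.002],"turn":0},{"jaw":4,"delta_pos":[0,0,0.002],"turn":0},{"jaw":4,"delta_pos":[0,0,0.002],"turn":0},{"jaw":4,"delta_pos":[0,0,0.002],"turn":0},{"jaw":4,"delta_pos":[0,0,0.002],"turn":0}]' 50; python3 go.py .5475 -.321 .115 7.6
```

```text
clock: 4.18
position: [0.5486, -0.3222, 0.0512]
ee_rot: [0.658, 0.753, 0.0, -0.0]
ft_force: [-0.3, 0.1, -1.6]
grip_width: 0.088
t 4.18 p [ 0.5486 -0.3222  0.0512] head 7.69 f [-0.3  0.1 -1.6] grip 7.5 tz [-0.  0. -1.] j [-0.11  0.63  0.77  1.65 -0.49  1.07  0.95]
[0.5475, -0.321, 0.115, 7.6] dp [ 0.0013 -0.0009 -0.0638] turn 0.0005 dist 0.064
```

```bash
python3 -m handwheel '[{"jaw":4,"delta_pos":[0,0,-0.01],"turn":0},{"jaw":4,"delta_pos":[0,0,-0.022],"turn":0},{"jaw":4,"delta_pos":[0,0,-0.04],"turn":0},{"jaw":4,"delta_pos":[0,0,-0.065],"turn":0},{"jaw":4,"delta_pos":[0,0,-0.085],"turn":0},{"jaw":4,"delta_pos":[0,0,-0.085],"turn":0},{"jaw":4,"delta_pos":[0,0,-0.085],"turn":0}]'; python3 go.py; python3 - <<'E'
from h import *
s=snap("scene","5"); crop(s,330,165,100,75,8,"f.png")
E
```

```text
clock: 4.77
position: [0.5492, -0.3228, 0.1382]
ee_rot: [0.658, 0.753, 0.001, 0.001]
ft_force: [-0.8, -0.2, -2.6]
grip_width: 0.089
t 4.77 p [ 0.5492 -0.3228  0.1382] head 7.68 f [-0.8 -0.2 -2.6] grip 7.6 tz [ 0.003 -0.001 -1.   ] j [-0.15  0.53  0.84  1.58 -0.42  1.21  0.9 ]
```

View pics/f.png

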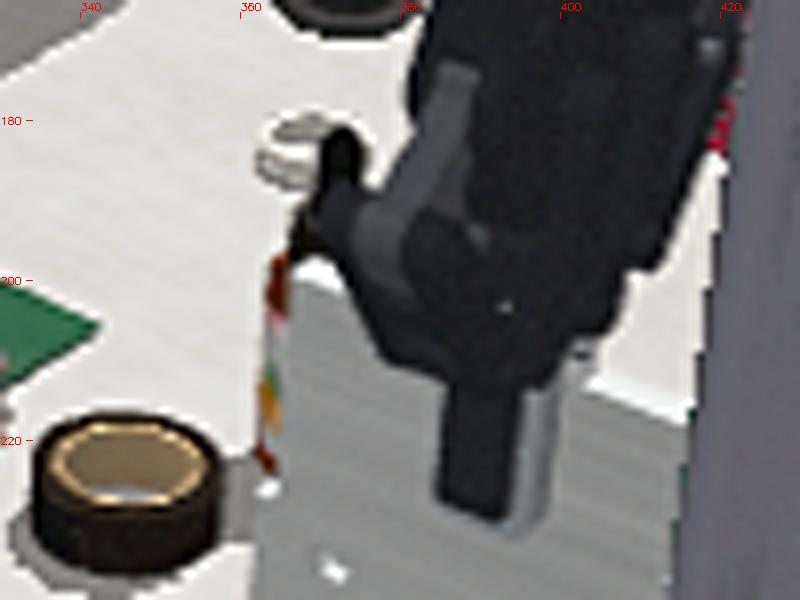

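Plate B is held and clear of the rack. I carry it over the channel, with about 10 mm to spare from the fence.

```bash
python3 go.py .4637 -.341 .138 -1.95 .4637 -.341 .09 -1.95
```

```text
t 4.82 p [ 0.5487 -0.3222  0.1368] head 7.7 f [-0.3  0.7 -2.3] grip 7.3 tz [ 0.001  0.    -1.   ] j [-0.15  0.54  0.84  1.58 -0.42  1.21  0.9 ]
[0.4637, -0.341, 0.138, -1.95] dp [-0.0073 -0.0867 -0.0013] turn 0.0536 dist 0.087
[0.4637, -0.341, 0.09, -1.95] dp [-0.0073 -0.0868  0.0467] turn 0.0536 dist 0.099
```

```bash
python3 -m handwheel '[{"jaw":4,"delta_pos":[-0.002,-0.025,0],"turn":0.015},{"jaw":4,"delta_pos":[-0.004,-0.05,0],"turn":0.03},{"jaw":4,"delta_pos":[-0.006,-0.07,0],"turn":0.045},{"jaw":4,"delta_pos":[-0.0075,-0.087,0],"turn":0.0535},{"jaw":4,"delta_pos":[-0.0075,-0.087,0],"turn":0.0535},{"jaw":4,"delta_pos":[-0.0075,-0.087,0.02],"turn":0.0535},{"jaw":4,"delta_pos":[-0.0075,-0.087,0.04],"turn":0.0535},{"jaw":4,"delta_pos":[-0.0075,-0.087,0.047],"turn":0.0535},{"jaw":4,"delta_pos":[-0.0075,-0.087,0.047],"turn":0.0535},{"jaw":4,"delta_pos":[-0.0075,-0.087,0.047],"turn":0.0535}]'; python3 go.py .4637 -.341 .09 -1.95; python3 - <<'E'
from h import *
s=snap("scene","6"); crop(s,300,240,100,75,8,"f.png"); t=snap("top","6"); crop(t,330,230,120,100,6,"f2.png")
E
```

```text
clock: 5.65
position: [0.4633, -0.3413, 0.0892]
ee_rot: [0.719, 0.695, -0.0, -0.0]
ft_force: [0.6, -0.8, -1.2]
grip_width: 0.09
t 5.65 p [ 0.4633 -0.3413  0.0892] head -1.93 f [ 0.6 -0.8 -1.2] grip 7.6 tz [-0.001  0.    -1.   ] j [-0.15  0.47  0.89  1.79 -0.41  1.08  0.85]
[0.4637, -0.341, 0.09, -1.95] dp [ 0.0003  0.0004 -0.0008] turn 0.0001 dist 0.001
```

View pics/f.png

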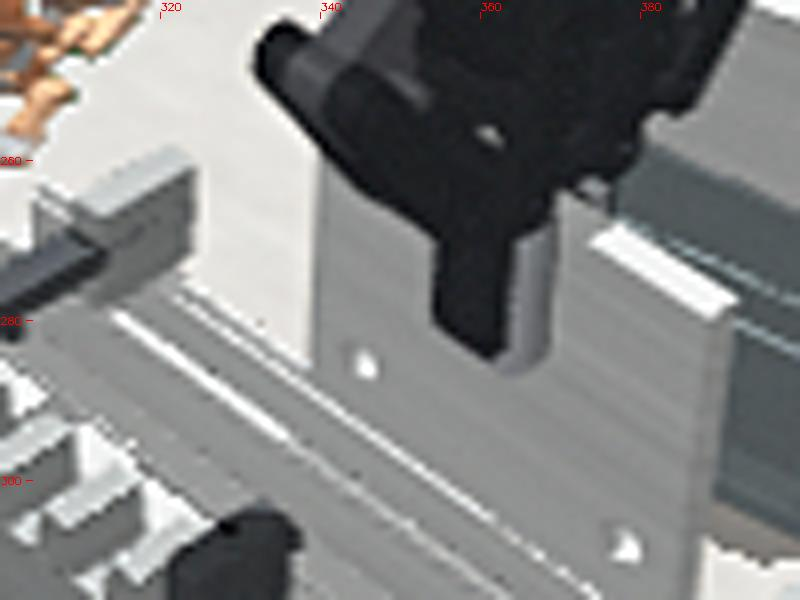

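View pics/f2.png

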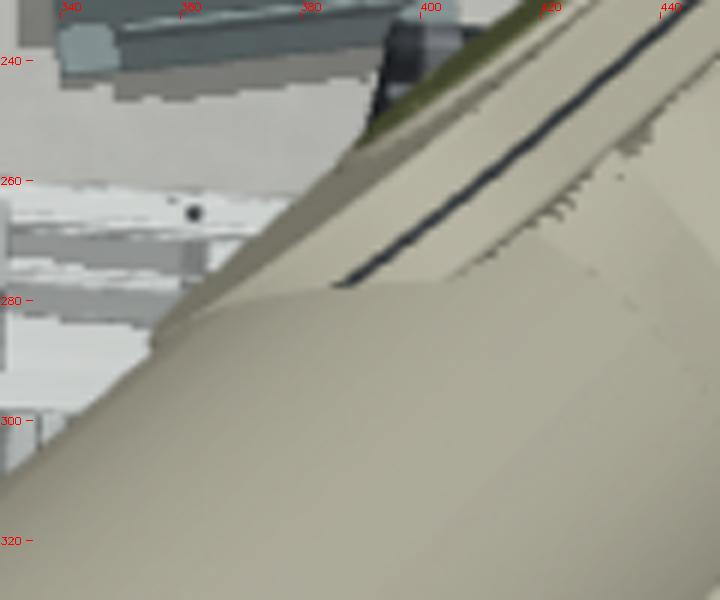

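```bash
python3 - <<'E'
from h import *
s=cv2.imread("pics/scene_6.png"); crop(s,325,270,80,60,10,"f.png")
q=[.4366,-.3037,-.0335]
for x in(18,22,26,30): print(x,proj("scene",T(q,q[2],np.array([[x,12,46],[x,-30,46],[x,-80,46]])/1e3)).round(1).tolist())
E
```

```text
18 [[336.3, 287.9], [355.0, 301.1], [378.9, 318.0]]
22 [[338.0, 286.8], [356.7, 299.9], [380.6, 316.7]]
26 [[339.8, 285.7], [358.4, 298.8], [382.3, 315.4]]
30 [[341.5, 284.6], [360.2, 297.6], [384.0, 314.2]]
```

View pics/f.png

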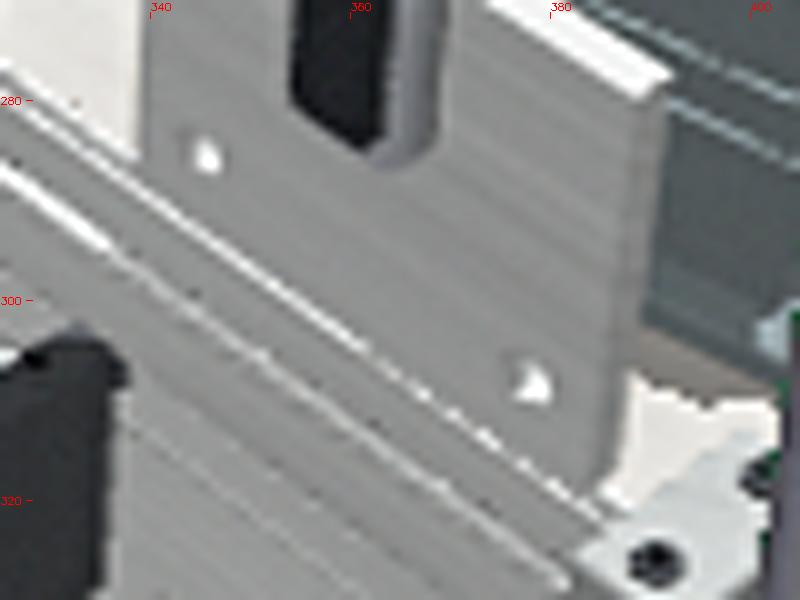

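The plate sits over the channel. Its lower edge runs from (338.8,286.3) to (383.4,319), close to the predicted (338,286.8) to (383.5,318.7). I lower it gently and watch the force.

```bash
python3 -m handwheel '[{"jaw":4,"delta_pos":[0,0,0.007],"turn":0},{"jaw":4,"delta_pos":[0,0,0.013],"turn":0},{"jaw":4,"delta_pos":[0,0,0.017],"turn":0},{"jaw":4,"delta_pos":[0,0,0.017],"turn":0}]'; python3 go.py; python3 - <<'E'
from h import *
s=snap("scene","7"); crop(s,320,260,80,60,10,"f.png")
E
```

```text
clock: 6.08
position: [0.463, -0.3409, 0.0712]
ee_rot: [0.719, 0.695, -0.0, -0.001]
ft_force: [-1.0, 0.4, -1.8]
grip_width: 0.087
t 6.08 p [ 0.463  -0.3409  0.0712] head -1.93 f [-1.   0.4 -1.8] grip 7.4 tz [-0.001  0.001 -1.   ] j [-0.14  0.5   0.87  1.81 -0.44  1.04  0.87]
```

View pics/f.png

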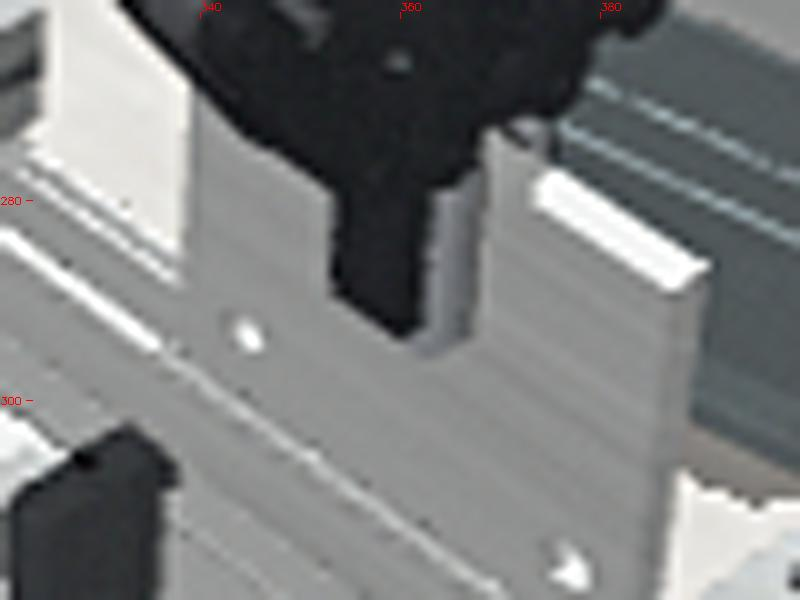

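```bash
python3 -m handwheel '[{"jaw":4,"delta_pos":[0,0,0.004],"turn":0},{"jaw":4,"delta_pos":[0,0,0.008],"turn":0},{"jaw":4,"delta_pos":[0,0,0.008],"turn":0}]';python3 -m handwheel '[{"jaw":4,"delta_pos":[0,0,0.003],"turn":0},{"jaw":4,"delta_pos":[0,0,0.006],"turn":0},{"jaw":4,"delta_pos":[0,0,0.006],"turn":0}]'; python3 go.py;  python3 - <<'E'
from h import *
s=snap("scene","8"); crop(s,310,265,80,60,10,"f.png")
E
```

```text
clock: 6.38
position: [0.4631, -0.341, 0.0635]
ee_rot: [0.719, 0.695, -0.0, -0.0]
ft_force: [0.1, -0.5, -1.9]
grip_width: 0.085
clock: 6.63
position: [0.4632, -0.3411, 0.0577]
ee_rot: [0.719, 0.695, -0.0, -0.0]
ft_force: [-0.1, 0.3, -2.1]
grip_width: 0.083
t 6.63 p [ 0.4632 -0.3411  0.0577] head -1.93 f [-0.1  0.3 -2.1] grip 7.1 tz [-0.001  0.    -1.   ] j [-0.13  0.52  0.86  1.82 -0.45  1.02  0.88]
```

View pics/f.png

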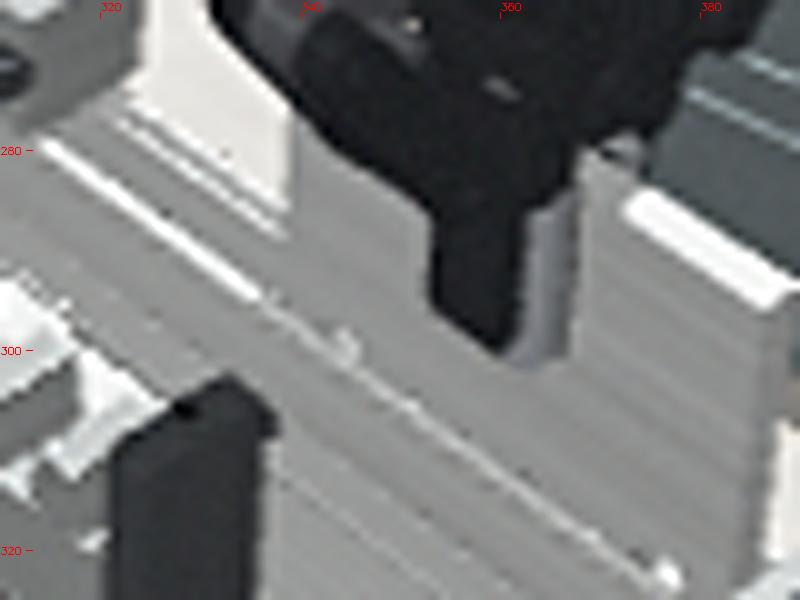

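```bash
python3 -m handwheel '[{"jaw":4,"delta_pos":[0,0,0.002],"turn":0},{"jaw":4,"delta_pos":[0,0,0.003],"turn":0},{"jaw":4,"delta_pos":[-0.003,0,0.003],"turn":0},{"jaw":4,"delta_pos":[-0.006,0,0.003],"turn":0},{"jaw":4,"delta_pos":[-0.006,0,0.003],"turn":0}]'; python3 go.py; python3 -m handwheel '[{"jaw":4,"delta_pos":[-0.001,0,0],"turn":0},{"jaw":4,"delta_pos":[-0.002,0,0],"turn":0},{"jaw":4,"delta_pos":[-0.002,0,0],"turn":0}]'; python3 go.py
```

```text
clock: 7.1
position: [0.4631, -0.3482, 0.0555]
ee_rot: [0.719, 0.695, -0.0, 0.0]
ft_force: [0.1, -0.2, -2.7]
grip_width: 0.087
t 7.1 p [ 0.4631 -0.3482  0.0555] head -1.97 f [ 0.1 -0.2 -2.7] grip 7.4 tz [ 0.    -0.001 -1.   ] j [-0.11  0.53  0.86  1.81 -0.46  1.02  0.89]
clock: 7.35
position: [0.4631, -0.3496, 0.0553]
ee_rot: [0.719, 0.695, 0.0, 0.0]
ft_force: [0.5, 0.5, -1.4]
grip_width: 0.087
t 7.35 p [ 0.4631 -0.3496  0.0553] head -1.95 f [ 0.5  0.5 -1.4] grip 7.5 tz [ 0. -0. -1.] j [-0.11  0.53  0.85  1.81 -0.46  1.02  0.9 ]
```

```bash
python3 -m handwheel '[{"jaw":4,"delta_pos":[-0.001,0,0],"turn":0},{"jaw":4,"delta_pos":[-0.0015,0,0],"turn":0},{"jaw":4,"delta_pos":[-0.0015,0,0],"turn":0}]'; python3 -m handwheel '[{"jaw":4,"delta_pos":[-0.001,0,0],"turn":0},{"jaw":4,"delta_pos":[-0.0015,0,0],"turn":0},{"jaw":4,"delta_pos":[-0.0015,0,0],"turn":0}]'; python3 go.py
```

```text
clock: 7.6
position: [0.4632, -0.3506, 0.0553]
ee_rot: [0.719, 0.695, 0.0, -0.0]
ft_force: [-0.2, 1.5, -0.9]
grip_width: 0.086
clock: 7.85
position: [0.4632, -0.3507, 0.0551]
ee_rot: [0.719, 0.695, 0.001, -0.001]
ft_force: [-0.5, 7.2, 2.3]
grip_width: 0.082
t 7.85 p [ 0.4632 -0.3507  0.0551] head -1.88 f [-0.5  7.2  2.3] grip 7.0 tz [-0.     0.003 -1.   ] j [-0.1   0.53  0.85  1.8  -0.47  1.02  0.9 ]
```

```bash
python3 - <<'E'
from h import *
s=snap("scene","9"); crop(s,325,275,80,60,10,"f.png")
E
```

```text
(no output)
```

View pics/f.png

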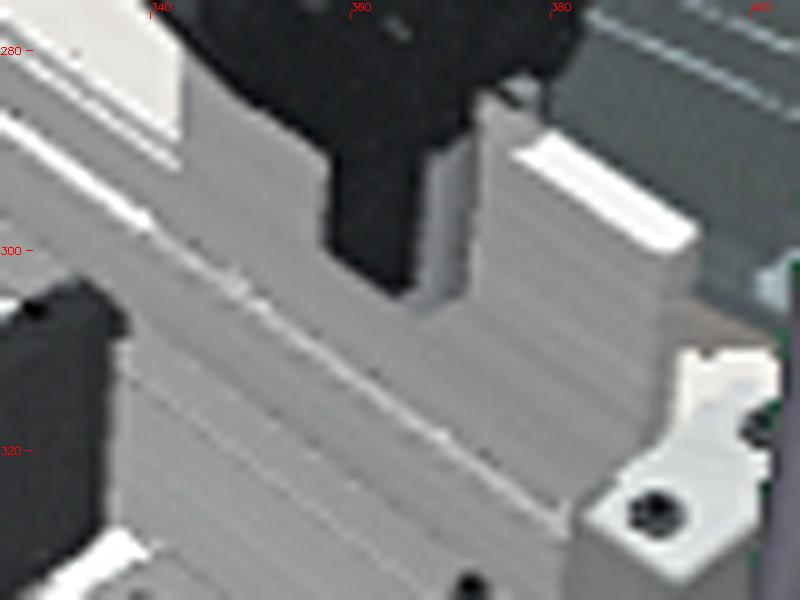

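The plate's end has met the fence (Fy about 7 N; the picture agrees, with the end at (382,323)). Now down onto the channel floor.

```bash
python3 -m handwheel '[{"jaw":4,"delta_pos":[0.0008,0,0.001],"turn":0},{"jaw":4,"delta_pos":[0.0008,0,0.002],"turn":0},{"jaw":4,"delta_pos":[0.0008,0,0.0025],"turn":0},{"jaw":4,"delta_pos":[0.0008,0,0.0025],"turn":0}]'; python3 go.py
```

```text
clock: 8.23
position: [0.4635, -0.3507, 0.0532]
ee_rot: [0.719, 0.695, 0.001, -0.0]
ft_force: [-2.4, 7.3, 7.2]
grip_width: 0.089
t 8.23 p [ 0.4635 -0.3507  0.0532] head -1.9 f [-2.4  7.3  7.2] grip 7.6 tz [ 0.     0.002 -1.   ] j [-0.1   0.53  0.85  1.8  -0.47  1.02  0.9 ]
```

```bash
python3 -m handwheel '[{"jaw":14,"delta_pos":[0,0,0],"turn":0},{"jaw":20,"delta_pos":[0,0,0],"turn":0},{"jaw":28,"delta_pos":[0,0,0],"turn":0},{"jaw":28,"delta_pos":[0,0,-0.0005],"turn":0}]'; python3 go.py; python3 -m handwheel '[{"jaw":28,"delta_pos":[0,0,-0.015],"turn":0},{"jaw":28,"delta_pos":[0,0,-0.04],"turn":0},{"jaw":28,"delta_pos":[0,0,-0.08],"turn":0},{"jaw":28,"delta_pos":[0,0,-0.1],"turn":0},{"jaw":28,"delta_pos":[0,0,-0.1],"turn":0}]';python3 go.py; python3 - <<'E'
from h import *
s=snap("scene","10"); crop(s,325,255,80,75,8,"f.png")
E
```

```text
clock: 8.57
position: [0.4629, -0.3519, 0.0532]
ee_rot: [0.719, 0.695, -0.0, 0.0]
ft_force: [-0.3, 0.3, -0.4]
grip_width: 0.328
t 8.57 p [ 0.4629 -0.3519  0.0532] head -1.96 f [-0.3  0.3 -0.4] grip 28.0 tz [-0.    -0.001 -1.   ] j [-0.1   0.53  0.85  1.8  -0.47  1.02  0.9 ]
clock: 8.98
position: [0.4646, -0.3536, 0.1579]
ee_rot: [0.719, 0.695, 0.001, 0.003]
ft_force: [0.5, -0.6, -0.9]
grip_width: 0.327
t 8.98 p [ 0.4646 -0.3536  0.1579] head -1.98 f [ 0.5 -0.6 -0.9] grip 28.0 tz [ 0.006 -0.003 -1.   ] j [-0.18  0.41  0.94  1.71 -0.35  1.2   0.82]
```

View pics/f.png

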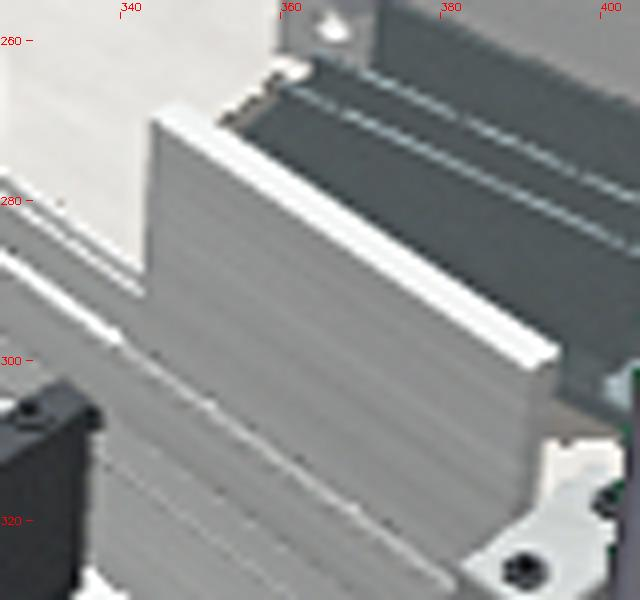

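The plate stands free in the channel with its end on the fence, and the rack plates are untouched. Now over to the stop, estimated at (.408, -.2143, .080).

```bash
python3 go.py .4079 -.2143 .135 -1.95
```

```text
t 9.03 p [ 0.464  -0.3526  0.1555] head -1.95 f [ 0.2  0.1 -0.4] grip 28.2 tz [ 0.004 -0.002 -1.   ] j [-0.18  0.41  0.94  1.72 -0.35  1.19  0.82]
[0.4079, -0.2143, 0.135, -1.95] dp [ 0.1363 -0.0609  0.0201] turn -0.0 dist 0.151
```

```bash
python3 -m handwheel '[{"jaw":32,"delta_pos":[0.036,-0.016,0],"turn":0},{"jaw":32,"delta_pos":[0.07,-0.031,0],"turn":0},{"jaw":32,"delta_pos":[0.1,-0.045,0],"turn":0},{"jaw":32,"delta_pos":[0.137,-0.06,0],"turn":0},{"jaw":32,"delta_pos":[0.137,-0.06,0.01],"turn":0},{"jaw":32,"delta_pos":[0.137,-0.06,0.018],"turn":0},{"jaw":32,"delta_pos":[0.137,-0.06,0.018],"turn":0},{"jaw":32,"delta_pos":[0.137,-0.06,0.018],"turn":0}]'; python3 go.py .4079 -.2143 .062 -1.95; python3 - <<'E'
from h import *
s=snap("scene","11"); crop(s,240,205,100,75,8,"f.png")
o=get_obs(); print(proj("scene",[o["position"],[.4079,-.2143,.098]]))
E
```

```text
clock: 9.7
position: [0.4071, -0.2139, 0.1344]
ee_rot: [0.72, 0.694, -0.002, -0.0]
ft_force: [0.6, -0.6, 1.1]
grip_width: 0.375
t 9.7 p [ 0.4071 -0.2139  0.1344] head -2.03 f [ 0.6 -0.6  1.1] grip 32.0 tz [-0.003 -0.002 -1.   ] j [-0.6   0.03  1.02  2.04 -0.03  1.08  0.4 ]
[0.4079, -0.2143, 0.062, -1.95] dp [-0.0002  0.0011  0.0724] turn -0.0004 dist 0.072
[[280.7429976  235.60084574]
 [281.84463727 254.02009593]]
```

View pics/f.png

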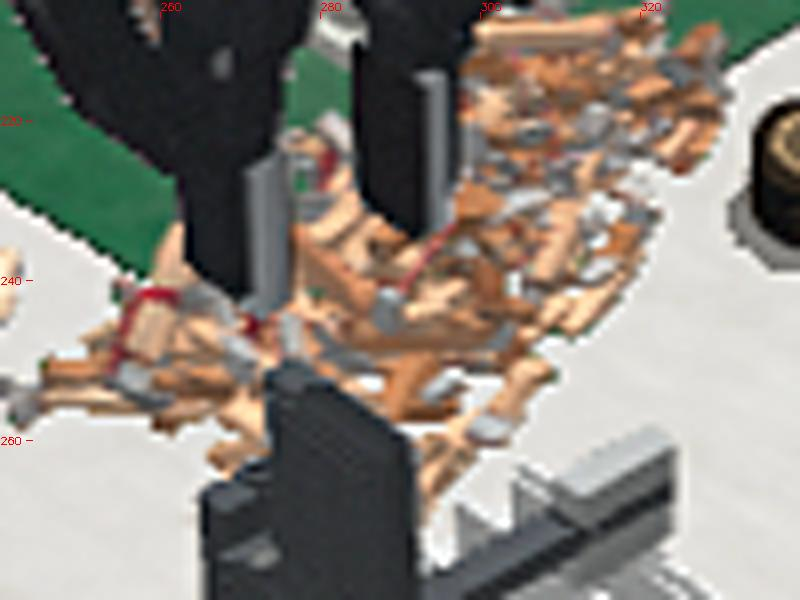

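The fingers straddle the fin in the picture (fin top at about (282.5,255), predicted (281.8,254)). I descend.

```bash
python3 -m handwheel '[{"jaw":32,"delta_pos":[0,0.001,0.02],"turn":0},{"jaw":32,"delta_pos":[0,0.001,0.04],"turn":0},{"jaw":32,"delta_pos":[0,0.001,0.05],"turn":0},{"jaw":32,"delta_pos":[0,0.001,0.05],"turn":0}]'; python3 -m handwheel '[{"jaw":32,"delta_pos":[0,0,0.01],"turn":0},{"jaw":32,"delta_pos":[0,0,0.02],"turn":0},{"jaw":32,"delta_pos":[0,0,0.02],"turn":0},{"jaw":32,"delta_pos":[0,0,0.02],"turn":0}]'; python3 go.py; python3 - <<'E'
from h import *
s=snap("scene","12"); crop(s,240,225,100,75,8,"f.png")
E
```

```text
clock: 10.08
position: [0.407, -0.2141, 0.0831]
ee_rot: [0.72, 0.694, -0.003, -0.001]
ft_force: [0.1, 0.4, 0.2]
grip_width: 0.378
clock: 10.42
position: [0.4084, -0.2138, 0.0655]
ee_rot: [0.72, 0.694, -0.001, 0.0]
ft_force: [-0.5, -0.1, 1.4]
grip_width: 0.375
t 10.42 p [ 0.4084 -0.2138  0.0655] head -2.03 f [-0.5 -0.1  1.4] grip 32.0 tz [-0.002 -0.002 -1.   ] j [-0.52  0.22  1.    2.1  -0.22  0.93  0.56]
```

View pics/f.png

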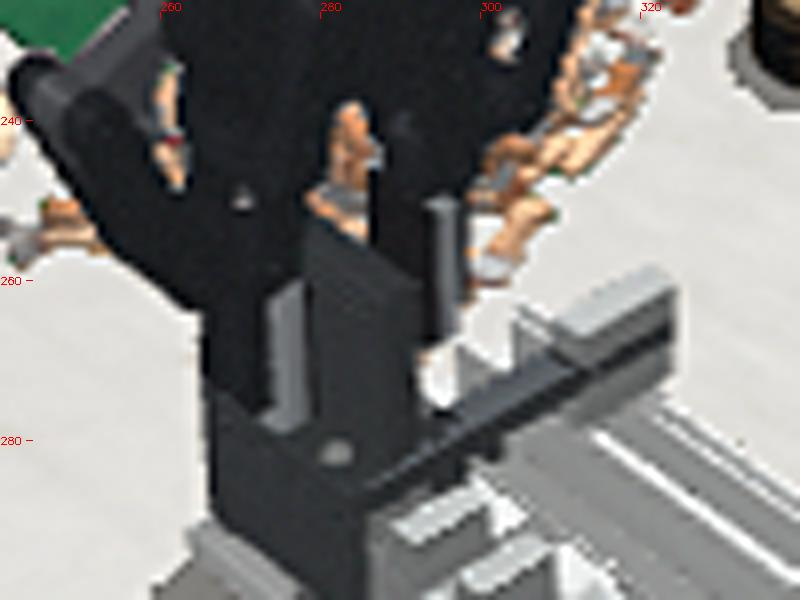

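```bash
python3 -m handwheel '[{"jaw":6,"delta_pos":[0,0,0.002],"turn":0},{"jaw":6,"delta_pos":[0,0,0.002],"turn":0},{"jaw":6,"delta_pos":[0,0,0.002],"turn":0},{"jaw":6,"delta_pos":[0,0,0.002],"turn":0},{"jaw":6,"delta_pos":[0,0,0.002],"turn":0},{"jaw":6,"delta_pos":[0,0,0.002],"turn":0}]' 70; python3 go.py
```

```text
clock: 10.97
position: [0.4091, -0.2128, 0.0637]
ee_rot: [0.719, 0.695, 0.0, 0.0]
ft_force: [-1.4, -0.3, 6.2]
grip_width: 0.105
t 10.97 p [ 0.4091 -0.2128  0.0637] head -1.94 f [-1.4 -0.3  6.2] grip 9.0 tz [ 0.001 -0.    -1.   ] j [-0.52  0.22  0.99  2.1  -0.23  0.93  0.57]
```

```bash
python3 -m handwheel '[{"jaw":6,"delta_pos":[0,0,-0.003],"turn":0},{"jaw":6,"delta_pos":[0,0,-0.007],"turn":0},{"jaw":6,"delta_pos":[0,0,-0.011],"turn":0},{"jaw":6,"delta_pos":[0,0,-0.016],"turn":0},{"jaw":6,"delta_pos":[0,0,-0.018],"turn":0},{"jaw":6,"delta_pos":[0,0,-0.018],"turn":0},{"jaw":6,"delta_pos":[0,0,-0.018],"turn":0}]'; python3 go.py; python3 - <<'E'
from h import *
s=snap("scene","13"); crop(s,240,215,100,75,8,"f.png")
E
```

```text
clock: 11.55
position: [0.4088, -0.2124, 0.0814]
ee_rot: [0.719, 0.695, 0.0, 0.0]
ft_force: [0.3, -0.2, -2.6]
grip_width: 0.105
t 11.55 p [ 0.4088 -0.2124  0.0814] head -1.92 f [ 0.3 -0.2 -2.6] grip 9.0 tz [ 0.  0. -1.] j [-0.55  0.17  1.01  2.09 -0.18  0.96  0.53]
```

View pics/f.png

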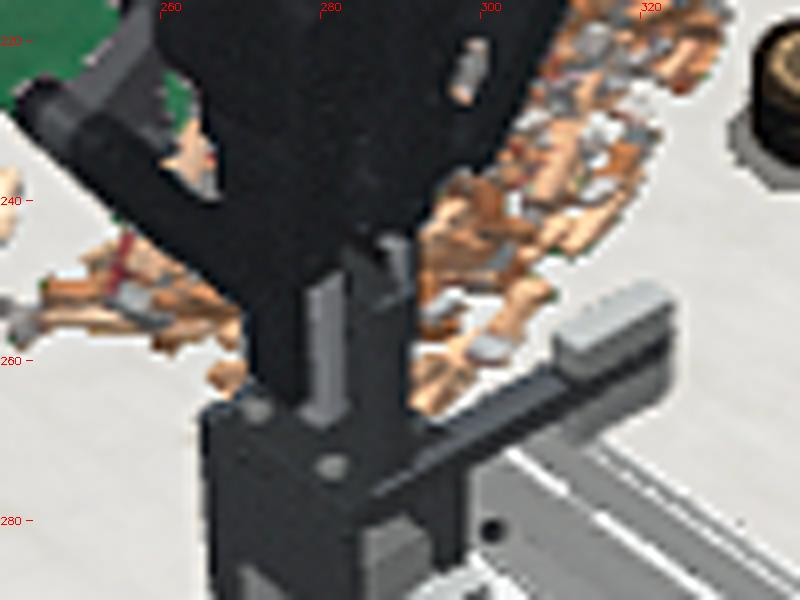

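```bash
python3 -m handwheel '[{"jaw":6,"delta_pos":[-0.008,0,0],"turn":0},{"jaw":6,"delta_pos":[-0.018,0,0],"turn":0},{"jaw":6,"delta_pos":[-0.028,0,0],"turn":0},{"jaw":6,"delta_pos":[-0.038,0,0],"turn":0},{"jaw":6,"delta_pos":[-0.048,0,0],"turn":0},{"jaw":6,"delta_pos":[-0.056,0,0],"turn":0},{"jaw":6,"delta_pos":[-0.06,0,0],"turn":0},{"jaw":6,"delta_pos":[-0.06,0,0],"turn":0},{"jaw":6,"delta_pos":[-0.06,0,0],"turn":0}]'; python3 go.py .4071 -.2728 .0814 -1.95; python3 - <<'E'
from h import *
s=snap("scene","14"); crop(s,270,235,100,75,8,"f.png")
E
```

```text
clock: 12.35
position: [0.4065, -0.2724, 0.0811]
ee_rot: [0.719, 0.695, -0.0, -0.0]
ft_force: [0.1, 0.2, -2.8]
grip_width: 0.104
t 12.35 p [ 0.4065 -0.2724  0.0811] head -1.96 f [ 0.1  0.2 -2.8] grip 8.9 tz [-0.001  0.    -1.   ] j [-0.39  0.28  1.    2.02 -0.28  0.99  0.72]
[0.4071, -0.2728, 0.0814, -1.95] dp [-0.0004  0.0006 -0.0003] turn -0.0 dist 0.001
```

View pics/f.png

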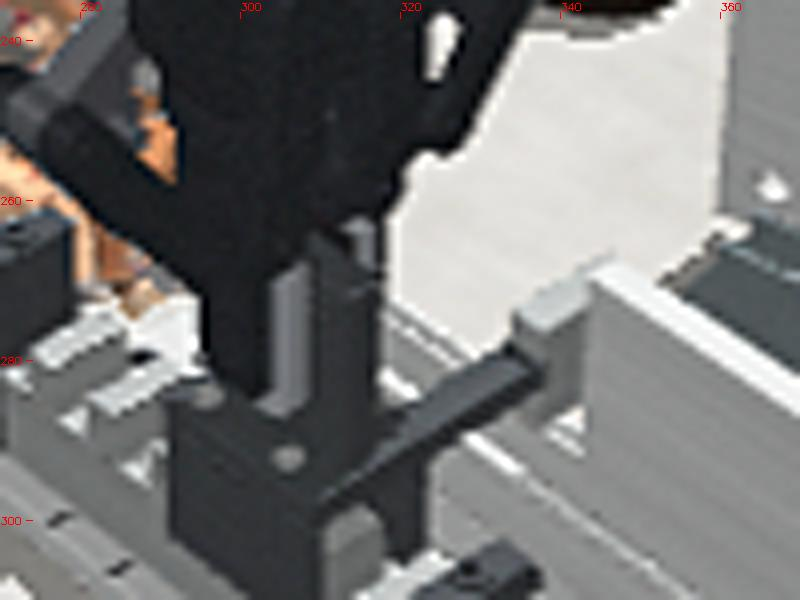

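```bash
python3 -m handwheel '[{"jaw":6,"delta_pos":[0,0.0005,0.003],"turn":0},{"jaw":6,"delta_pos":[0,0.0005,0.006],"turn":0},{"jaw":6,"delta_pos":[0,0.0005,0.009],"turn":0},{"jaw":6,"delta_pos":[0,0.0005,0.009],"turn":0}]'; python3 -m handwheel '[{"jaw":6,"delta_pos":[0,0,0.002],"turn":0},{"jaw":6,"delta_pos":[0,0,0.004],"turn":0},{"jaw":6,"delta_pos":[0,0,0.006],"turn":0},{"jaw":6,"delta_pos":[0,0,0.006],"turn":0}]'; python3 go.py
```

```text
clock: 12.73
position: [0.4069, -0.2721, 0.0716]
ee_rot: [0.719, 0.695, -0.0, -0.0]
ft_force: [0.0, 0.1, -2.6]
grip_width: 0.104
clock: 13.07
position: [0.407, -0.2724, 0.0659]
ee_rot: [0.719, 0.695, -0.0, -0.0]
ft_force: [-0.4, -0.2, -2.8]
grip_width: 0.107
t 13.07 p [ 0.407  -0.2724  0.0659] head -1.93 f [-0.4 -0.2 -2.8] grip 9.2 tz [-0.001  0.    -1.   ] j [-0.36  0.31  0.98  2.03 -0.31  0.96  0.74]
```

```bash
python3 -m handwheel '[{"jaw":6,"delta_pos":[0,0,0.001],"turn":0},{"jaw":6,"delta_pos":[0,0,0.002],"turn":0},{"jaw":6,"delta_pos":[0,0,0.0028],"turn":0},{"jaw":6,"delta_pos":[0,0,0.0028],"turn":0}]'; python3 go.py
```

```text
clock: 13.4
position: [0.4073, -0.2726, 0.0638]
ee_rot: [0.719, 0.695, 0.0, -0.0]
ft_force: [-1.7, 0.5, 3.7]
grip_width: 0.108
t 13.4 p [ 0.4073 -0.2726  0.0638] head -1.94 f [-1.7  0.5  3.7] grip 9.2 tz [ 0.     0.001 -1.   ] j [-0.36  0.31  0.97  2.03 -0.32  0.95  0.75]
```

Seated: z is 0.0638, against 0.0637 when gripped in the first notch, and there is an upward contact force. I release and go straight up.

```bash
python3 -m handwheel '[{"jaw":12,"delta_pos":[0,0,0],"turn":0},{"jaw":20,"delta_pos":[0,0,0],"turn":0},{"jaw":34,"delta_pos":[0,0,0],"turn":0},{"jaw":34,"delta_pos":[0,0,0],"turn":0},{"jaw":34,"delta_pos":[0,0,-0.005],"turn":0},{"jaw":34,"delta_pos":[0,0,-0.03],"turn":0},{"jaw":34,"delta_pos":[0,0,-0.07],"turn":0},{"jaw":34,"delta_pos":[0,0,-0.11],"turn":0},{"jaw":34,"delta_pos":[0,0,-0.15],"turn":0},{"jaw":34,"delta_pos":[0,0,-0.15],"turn":0}]'; python3 go.py .40 -.05 .215 -1.95; python3 - <<'E'
from h import *
s=snap("scene","15"); crop(s,260,245,100,75,8,"f.png"); crop(s,320,220,100,75,8,"f2.png")
E
```

```text
clock: 14.23
position: [0.4095, -0.275, 0.2202]
ee_rot: [0.72, 0.694, 0.003, 0.004]
ft_force: [1.1, 0.3, 0.8]
grip_width: 0.4
t 14.23 p [ 0.4095 -0.275   0.2202] head -2.04 f [1.1 0.3 0.8] grip 34.2 tz [ 0.009 -0.001 -1.   ] j [-0.56  0.01  1.09  1.87 -0.01  1.26  0.5 ]
[0.4, -0.05, 0.215, -1.95] dp [ 0.2245 -0.0176  0.0048] turn -0.0005 dist 0.225
```

View pics/f.png

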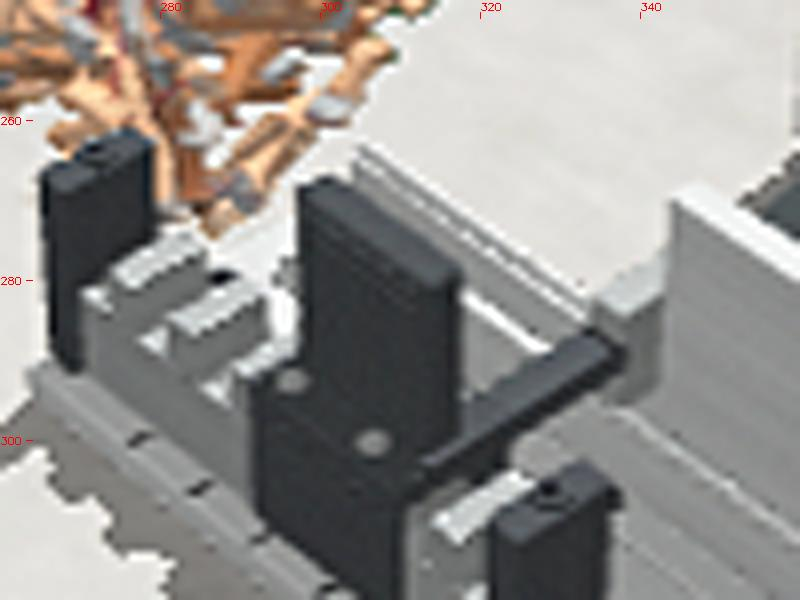

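View pics/f2.png

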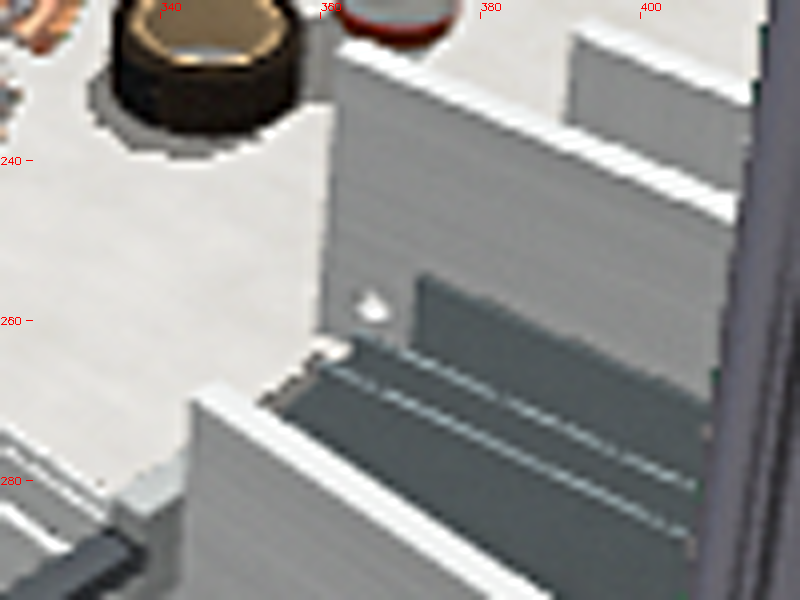

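The stop is in the y = 25 notch (two full teeth and part of a third visible behind it, one in front), with its face closed up to the plate. The other two plates are standing. I move the arm aside for a top view.

```bash
python3 -m handwheel '[{"jaw":34,"delta_pos":[0.3,-0.02,0],"turn":0},{"jaw":34,"delta_pos":[0.3,-0.02,0],"turn":0},{"jaw":34,"delta_pos":[0.3,-0.02,0],"turn":0},{"jaw":34,"delta_pos":[0.3,-0.02,0],"turn":0},{"jaw":34,"delta_pos":[0.3,-0.02,0],"turn":0},{"jaw":34,"delta_pos":[0.3,-0.02,0],"turn":0},{"jaw":34,"delta_pos":[0.3,-0.02,0],"turn":0},{"jaw":34,"delta_pos":[0.3,-0.02,0],"turn":0},{"jaw":34,"delta_pos":[0.3,-0.02,0],"turn":0},{"jaw":34,"delta_pos":[0.3,-0.02,0],"turn":0}]'; python3 go.py; python3 - <<'E'
from h import *
t=snap("top","16"); crop(t,285,170,155,155,5,"f.png"); crop(t,290,165,150,160,4,"f.png")
E
```

```text
clock: 15.12
position: [0.3971, 0.0275, 0.2129]
ee_rot: [0.719, 0.695, -0.001, -0.0]
ft_force: [-0.6, -1.1, 0.1]
grip_width: 0.399
t 15.12 p [0.3971 0.0275 0.2129] head -1.9 f [-0.6 -1.1  0.1] grip 34.1 tz [-0.001 -0.001 -1.   ] j [-0.8  -0.24  0.54  2.06  0.13  1.29 -0.34]
```

View pics/f.png

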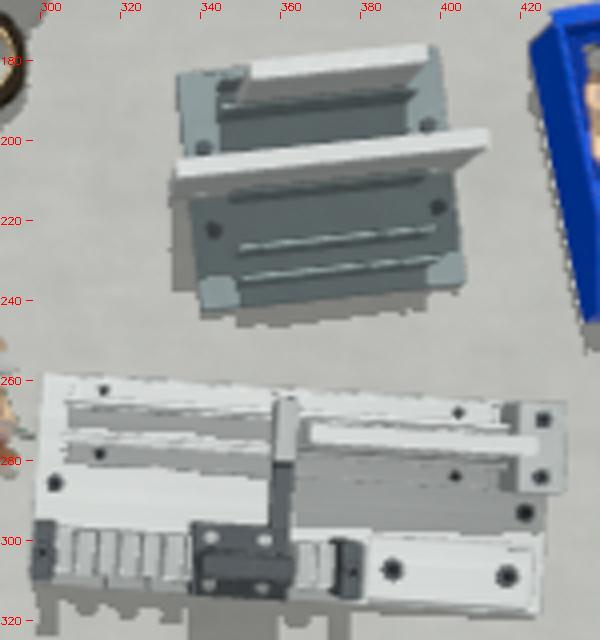

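```bash
python3 - <<'E'
from h import *
for q in([.439,-.3005,-.034],):
    print(proj("top",T(q,q[2],np.array([[22,-97,90],[30,-97,90],[22,1,90],[30,1,90],[12,3,62],[40,3,62],[-34,45,98],[-34,5,98]])/1e3)).round(1).tolist())
t=cv2.imread("pics/top_16.png"); crop(t,350,255,80,60,10,"f.png")
print(get_obs()["joint_velocities"].round(3))
E
```

```text
[[424.5, 278.9], [424.7, 274.2], [367.9, 275.5], [368.2, 270.8], [364.7, 281.1], [365.5, 265.4], [341.0, 306.9], [364.5, 308.3]]
[ 0.011 -0.006  0.015 -0.004 -0.001  0.001 -0.003]
```

View pics/f.png

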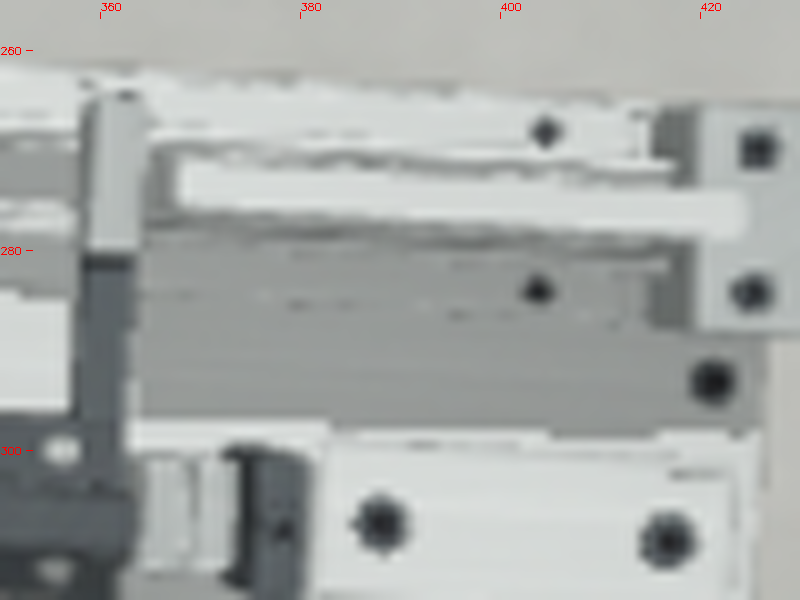

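The plate's top runs from u = 367.5 to 424.5, predicted 367.9 to 424.6 for an end on the fence. The stop face is at u = 364.3, predicted about 365. All agree, so I hand in.

```bash
python3 -c "
from workcell import hand_in
print(hand_in())"
```

```text
the job is handed in; nothing more can be done
None
```

The jig is set and the job is handed in, at about 15 s on the clock.

- **Plate:** the front slot held plate B (98 mm). I drew it out, stood it in the channel and slid it to the fence, with about 7 N of contact, then lowered it onto the channel floor and let go.
- **Stop:** I lifted it about 17.7 mm, shifted it 60 mm along the rail and dropped it into the notch at jig y = +25 mm. It stayed on its rail, and no force stood out during the shift.

**Last checks:**
- The gripper height with the stop seated was 63.8 mm, against 63.7 mm in its first notch, so the stop is fully in.
- In the top view, the plate's ends and the stop face lie within about 1 pixel of where they should be, with a small gap between face and plate.
- Plates A and C are still standing in the rack, and the arm is clear of everything.

**Disagreements:**
- The two cameras placed the jig about 3–4 mm apart. The grip and contact readings sided with the top camera, so I worked from that.
- The fence looked nearer 42 mm above the channel floor than the stated 52 mm. This did not affect the job.

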